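Put two lidded tea sets together after the glaze firing

TASK

These pieces have just come out of the glaze kiln: put the two tea sets together by glaze, each in the order saucer, cup, (strainer), lid. Stand the pale-green cup in the well of the pale-green saucer, hang the strainer in that cup and put the pale-green lid on the strainer; stand the blue cup in the well of the blue saucer and put the blue lid straight on it. Seat every piece fully and level, set it down gently without dropping it, knock nothing over, and leave the terracotta tumbler, the glaze jar and the kiln prop where they stand.

Things in the scene. Friction and masses are not known exactly. Their poses are not given: they have to be found in the camera images.
- saucer_celadon: Saucer, pale grey-green (celadon) glaze, loose on the bench, right way up: 130 mm across, rim 17 mm high. In its middle a flat round well, 54 mm across, floor 6 mm above the underside, inside a low ridge (9 mm high, 66 mm across outside). 0.24 kg. Origin: centre of the underside; z up, round (yaw means nothing).
- saucer_cobalt: Saucer, dark cobalt-blue glaze; form, sizes, mass and origin as saucer_celadon.
- cup_celadon: Handleless cup, pale grey-green (celadon) glaze, upright: 75 mm high, 64 mm across, sides straight from 24 mm up to the rim, wall 4 mm, mouth 56 mm, foot 45 mm across (4 mm to spare all round in the saucer's well). 0.15 to 0.25 kg. Origin: centre of the foot's underside; z up, round. Seated, it is 6 mm above the saucer's origin.
- cup_cobalt: Handleless cup, dark cobalt-blue glaze; form, sizes, mass and origin as cup_celadon.
- strainer: Ceramic tea strainer, pale grey-green glaze, upright, 48 mm high: basket 48 mm across with dark holes in its floor, and above it (34 to 48 mm up) a straight collar 66 mm across, mouth 57 mm, to grip by. The basket hangs in a cup, 4 mm to spare all round, collar on the rim. 0.1 kg. Origin: centre of the underside, z up, round; seated, 41 mm above the cup's origin.
- lid_celadon: Lid, pale grey-green glaze, right way up: boss 47 mm across, 0 to 5 mm up; disc 66 mm across, 5 to 12 mm up; knob 20 mm across, 12 to 30 mm up, to grip by. The boss enters the collar or cup mouth, 4.5 mm to spare all round; the disc rests on the rim. 0.1 kg. Origin: centre of the boss's underside, z up, round; seated, 43 mm above the strainer's origin.
- lid_cobalt: Lid, dark cobalt-blue glaze; form, sizes, mass and origin as lid_celadon. Seated straight on the cup, its origin is 70 mm above the cup's origin.
- bisque_tumbler: Bystander: unglazed orange terracotta tumbler, upright, 75 mm high and 68 mm across at the rim, tapering to 54 mm at the foot. Origin: centre of its underside; z up.
- glaze_jar: Bystander: amber glass jar of glaze with a white lid and paper label, 75 mm high, 66 mm across. Origin: centre of its underside; z up.
- kiln_prop: Bystander: cream square kiln prop standing on end, 38 by 38 mm and 75 mm high. Origin: centre of its underside; z up, x and y along its sides.

How it is judged (in metres and radians):
At the end, for the whole second after the job is handed in: Saucers flat; each cup in its own saucer's well (8 mm off centre, 2.5 mm in height); strainer down in the celadon cup (6.5 and 3 mm), celadon lid down on the strainer, cobalt lid down on the cobalt cup (7.5 and 3 mm); all level within 0.1 rad, released and at rest (height (world z) of each of saucer_celadon, saucer_cobalt below 0.006 m and angle between each of saucer_celadon, saucer_cobalt's own z axis and vertical below 0.06 rad and horizontal distance between cup_celadon and saucer_celadon below 0.008 m and z of cup_celadon in the frame of saucer_celadon between 0.0035 and 0.0085 m and angle between each of cup_celadon, cup_cobalt, strainer, lid_celadon, lid_cobalt's own z axis and vertical below 0.1 rad and horizontal distance between cup_cobalt and saucer_cobalt below 0.008 m and z of cup_cobalt in the frame of saucer_cobalt between 0.0035 and 0.0085 m and horizontal distance between strainer and cup_celadon below 0.0065 m and z of strainer in the frame of cup_celadon between 0.038 and 0.044 m and horizontal distance between lid_celadon and strainer below 0.0075 m and z of lid_celadon in the frame of strainer between 0.04 and 0.046 m and horizontal distance between lid_cobalt and cup_cobalt below 0.0075 m and z of lid_cobalt in the frame of cup_cobalt between 0.067 and 0.073 m and linear speed of each of saucer_celadon, saucer_cobalt, cup_celadon, cup_cobalt, strainer, lid_celadon, lid_cobalt below 0.02 m/s); the robot touches nothing.
It fails at once if the glaze jar, the kiln prop or the terracotta tumbler pushed more than 25 mm or knocked over (distance of any of glaze_jar, kiln_prop, bisque_tumbler from where it was at the start of the episode above 0.025 m or angle between any of glaze_jar, kiln_prop, bisque_tumbler's own z axis and vertical above 0.5 rad).
It fails at once if a cup, saucer, lid or the strainer tipped over (more than 45 degrees) (angle between any of saucer_celadon, saucer_cobalt, cup_celadon, cup_cobalt, strainer, lid_celadon, lid_cobalt's own z axis and vertical above 0.785 rad).
It fails at once if a piece rammed onto the one below it (more than 60 N between them) (contact force between cup_celadon and saucer_celadon above 60 N or contact force between cup_cobalt and saucer_cobalt above 60 N or contact force between strainer and cup_celadon above 60 N or contact force between lid_celadon and strainer above 60 N or contact force between lid_cobalt and cup_cobalt above 60 N).
It fails at once if a piece falls (about 10 mm or more) or is flung: it moves faster than 0.45 m/s while the fingers do not hold it ((linear speed of cup_celadon above 0.45 m/s and contact force between cup_celadon and the fingers below 0.05 N) or (linear speed of cup_cobalt above 0.45 m/s and contact force between cup_cobalt and the fingers below 0.05 N) or (linear speed of strainer above 0.45 m/s and contact force between strainer and the fingers below 0.05 N) or (linear speed of lid_celadon above 0.45 m/s and contact force between lid_celadon and the fingers below 0.05 N) or (linear speed of lid_cobalt above 0.45 m/s and contact force between lid_cobalt and the fingers below 0.05 N)).
It also fails if it takes over 136 s, if anything falls off the work surface, if the arm or the gripper's body presses on something with over 40 N, if the wrist force passes 120 N, or if a joint passes its speed limit or range.

ROBOT

A 7-joint arm with a two-finger parallel gripper is mounted at the origin on the work surface. World frame = base frame: x ahead of the robot, y to its left, z up, the work surface at z = 0. Lengths are in m, angles in degrees, forces in N, time in s.
With the tool pointing down it reaches from about 0.425 to 0.875 m from the base axis. Payload 4.7 kg.
Tool frame: the origin (TCP) lies between the finger pads; the fingertips stand env.tip_reach ahead of it and the grasp point (between the pads) lies 2 mm behind it (env.tip_reach is the distance from the TCP to the fingertips, in m); z points along the fingers, y is the line along which they close (so a half turn about z gives the same grasp; the last joint's range is limited). The gripper opens to 87 mm and grips with 3 to 60 N. Pads are 19 mm wide; open, the fingers measure 117 mm over their backs; the gripper's body (75 mm by 190 mm) begins 51 mm behind the grasp point.
Start: joints at [-76.312, 18.392, -4.016, 83.108, 1.295, 78.541, -3.26], TCP at [0.145, 0.634, 0.24] pointing down, gripper open.
Joint ranges: [-163.93, 163.93], [-17.29, 119.83], [-79.2, 71.16], [3.27, 140.29], [-89.18, 269.18], [5.43, 117.66], [-154.24, 154.24]. Speed limits (degrees/s): [147.25, 147.25, 180, 180, 180, 180, 180].

INTERFACE

Orientations are given as [roll, pitch, yaw] about the fixed x, y, z axes, in that order (R = Rz(yaw) Ry(pitch) Rx(roll)).
In Python, from cell import env, optics, order, status gives the robot as it stands (env), with the cameras (optics), the job (order) and the readings (status).
- The arm moves only by the shell command python3 steer.py FILE [FORCE], which reads ROWS from the file FILE. ROWS is a JSON object with one list for each field, all of the same length, 1 to 8, a row being the entries at one place: tx, ty, tz (the shift in a scale on which 1.0 is 1 m), yaw (a turn about the tool's z in fractions of the full range, 1 being 90 degrees), finger_gap (the finger opening in m); each row is the pose to reach, as a shift and turn from the pose commanded when the command began, along the tool's axes at that moment; what a row does not reach only later rows make up. A row lasts 1/12 s, in which the tool goes at most 0.0417 m and 7.16 degrees, less where a joint would pass 70% of its speed; a pose out of reach is approached as far as the arm can. The fingers move at their own pace and stop on an object; FORCE is the grip in N (left out, the last holds). Time passes only in rows, so rows that do not move let the fingers close. It prints the time, the measured TCP pose, the force, the opening and the grip force at its end. Shift and turn numbers lie between -1 and 1, and a call with a number outside is refused. Input that does not fit is refused with a message, and nothing moves.
- status.get_obs(): the state, without advancing time (a new reading comes with each control period).
- optics.read_camera(name): name is "scene" or "top"; returns a dict with "color" (420x560x3 uint8, blue, green, red), "fx", "fy", "cx", "cy" (pixels), "dist" ([k1, k2, p1, p2, k3] as OpenCV has them; the pictures are not rectified), "world_from_camera" (4x4, takes a point from camera to world coordinates). Camera axes: x right, y down, z forward; pixel columns grow to the right and rows downward; lengths in m; the calibration is good to about 2 mm. A picture is of the moment at which its call begins. There is no depth.
- order.sign_off(): hands the job in; it is judged then, once.
The state is a dict: "time_s": time; "qpos": joint angles; "joint_velocities": joint speeds; "effort": joint torques, N m; "tool_pos": TCP position; "tool_rot": TCP orientation; "force": force on the tool from outside, world axes, zero at the start; "wrist_torque": the same for the moment, N m; "grip_width": finger opening in m; "grasp_force": force on a finger pad.
Only numpy, scipy, OpenCV 4.12 (cv2) and the standard library are available. Lean on these libraries where they do the work, as an engineer would, in place of code of your own. Each camera call takes 0.05 s, during which the arm holds its last target. There are 200 camera calls.

## Working session

There is one attempt and no reset: what is moved stays moved. The work goes in short steps, Python scripts to look and compute and a shell command to move; the robot and the scene stay as the last step left them, time stands still between calls to the robot, and variables do not carry over. Pictures are saved under pics/ and viewed, at most 14 in all, crops included, and the job is handed in when it is done.

```bash
ls; mkdir -p pics; python3 - <<'E'
from cell import env, optics, order, status
import cv2
print(env.tip_reach)
for n in("scene","top"):
    c=optics.read_camera(n); cv2.imwrite(f"pics/{n}0.png",c["color"]); print(n,c["fx"],c["fy"],c["cx"],c["cy"],c["dist"]);print(c["world_from_camera"])
o=status.get_obs(); print(o["time_s"],o["tool_pos"],o["tool_rot"],o["grip_width"])
E
```

```text
cell.py
pics
steer.py
0.017
scene 406.9434455708849 406.9434455708849 275.22013308106034 212.9711532616025 [-0.08309315  0.          0.          0.          0.        ]
[[ 0.65410952  0.59304817 -0.46950464  1.03675587]
 [ 0.75639657 -0.51101741  0.40832026 -0.42433911]
 [ 0.00222854 -0.62221787 -0.78284095  0.89894449]
 [ 0.          0.          0.          1.        ]]
top 399.6121461466952 399.6121461466952 281.5471567416128 206.56371508299188 [-0.0986287  0.         0.         0.         0.       ]
[[ 0.02924462 -0.99610489  0.08318538  0.45442137]
 [-0.99954961 -0.029703   -0.00427794  0.00570815]
 [ 0.00673214 -0.08302281 -0.99652491  0.88429959]
 [ 0.          0.          0.          1.        ]]
0.1 [0.14483749 0.63317489 0.23855316] [-1.79898958e+02  4.27582523e-03  1.67120392e+02] 0.08732988612478121
```

View pics/scene0.png

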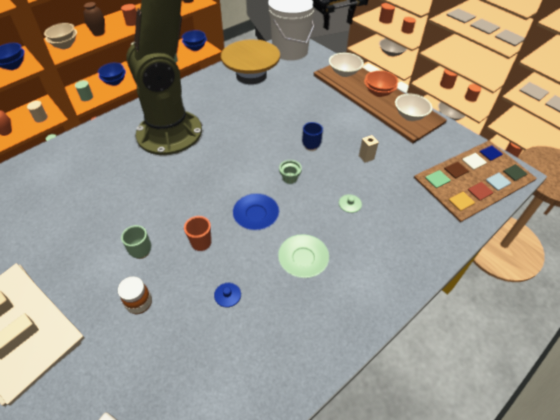

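View pics/top0.png

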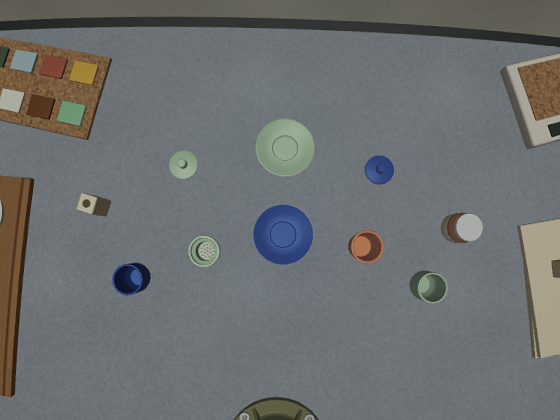

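The scene view shows the blue cup at (312,135), strainer (290,171), celadon lid (350,203), blue saucer (256,211), celadon saucer (304,256), celadon cup (136,242) and blue lid (228,294). The bystanders are the tumbler (199,232), jar (134,295) and prop (369,148). The top view shows the same pieces unobstructed. Next I'll write a segment-and-triangulate helper.

```bash
cat > h.py <<'E'
from cell import env, optics, order, status
import cv2, numpy as np
from scipy.optimize import least_squares
def cam(n):
    c=optics.read_camera(n); c["K"]=np.array([[c["fx"],0,c["cx"]],[0,c["fy"],c["cy"]],[0,0,1]]); c["d"]=np.array(c["dist"],float); c["T"]=np.array(c["world_from_camera"]); return c
def proj(c,P):
    W=np.linalg.inv(c["T"]); return cv2.projectPoints(np.atleast_2d(np.float64(P)),cv2.Rodrigues(W[:3,:3])[0],W[:3,3],c["K"],c["d"])[0][:,0]
def ray(c,uv):
    p=cv2.undistortPoints(np.float64(uv).reshape(-1,1,2),c["K"],c["d"])[:,0]
    d=np.c_[p,np.ones(len(p))]@c["T"][:3,:3].T
    return c["T"][:3,3],d/np.linalg.norm(d,axis=1)[:,None]
def plane(c,uv,z):
    o,d=ray(c,uv); return o+d*((z-o[2])/d[:,2])[:,None]
def tri(c1,p1,c2,p2):
    o1,d1=ray(c1,p1);o2,d2=ray(c2,p2);d1=d1[0];d2=d2[0]
    s=np.linalg.lstsq(np.c_[d1,-d2],o2-o1,rcond=None)[0]
    a,b=o1+s[0]*d1,o2+s[1]*d2; return (a+b)/2,np.linalg.norm(a-b)
def mask(c,kind):
    h=cv2.cvtColor(c["color"],cv2.COLOR_BGR2HSV)
    lo,hi={"blue":((112,130,20),(128,255,255)),"green":((45,35,40),(85,255,255)),"orange":((3,120,60),(14,255,255))}[kind]
    m=cv2.inRange(h,np.array(lo),np.array(hi)); return cv2.morphologyEx(m,cv2.MORPH_CLOSE,np.ones((3,3)))
def blobs(c,kind,amin=60):
    cs=cv2.findContours(mask(c,kind),cv2.RETR_EXTERNAL,cv2.CHAIN_APPROX_NONE)[0]
    return sorted([k for k in cs if cv2.contourArea(k)>amin],key=lambda k:-cv2.contourArea(k))
E
python3 - <<'E'
from h import *
np.set_printoptions(precision=3,suppress=True)
for n in("scene","top"):
    c=cam(n); print(n,"base,tcp",proj(c,[[0,0,0],[.145,.633,.24]]))
    for k in("blue","green","orange"):
        for b in blobs(c,k):
            x,y,w,h=cv2.boundingRect(b); print(k,x,y,w,h,"A",cv2.contourArea(b),"floor",plane(c,[x+w/2,y+h/2],0)[0])
E
```

```text
scene base,tcp [[169.012 132.44 ]
 [337.886  20.839]]
blue 233 194 46 36 A 1201.5 floor [0.459 0.006 0.   ]
blue 0 43 23 26 A 466.5 floor [-0.924 -0.257 -0.   ]
blue 215 283 26 24 A 454.0 floor [ 0.616 -0.21   0.   ]
blue 99 63 26 21 A 380.0 floor [-0.469  0.016  0.   ]
blue 303 123 19 25 A 368.5 floor [0.329 0.355 0.   ]
blue 183 31 23 19 A 302.5 floor [-0.462  0.408  0.   ]
blue 481 146 21 14 A 141.5 floor [0.772 0.751 0.   ]
green 279 236 50 41 A 1367.0 floor [0.656 0.007 0.   ]
green 122 226 28 32 A 639.5 floor [ 0.328 -0.305  0.   ]
green 279 161 22 22 A 336.0 floor [0.406 0.184 0.   ]
green 339 195 23 18 A 281.5 floor [0.614 0.231 0.   ]
green 426 171 24 16 A 203.0 floor [0.723 0.511 0.   ]
green 76 82 16 18 A 157.0 floor [-0.433 -0.12   0.   ]
green 505 166 20 13 A 124.5 floor [0.871 0.729 0.   ]
orange 0 0 141 162 A 12408.0 floor [-0.537 -0.133  0.   ]
orange 415 0 145 221 A 5503.0 floor [0.643 0.949 0.   ]
orange 315 66 130 76 A 3214.0 floor [0.363 0.665 0.   ]
orange 176 0 48 78 A 1934.0 floor [-0.457  0.433  0.   ]
orange 502 141 58 105 A 1660.5 floor [0.95  0.685 0.   ]
o
[... 621 characters left out ...]
 28 A 582.5 floor [ 0.618 -0.217  0.   ]
green 256 119 58 57 A 2508.0 floor [ 0.662 -0.002  0.   ]
green 410 271 37 32 A 857.5 floor [ 0.358 -0.331  0.   ]
green 169 151 29 28 A 600.5 floor [0.616 0.225 0.   ]
green 190 236 30 29 A 578.0 floor [0.426 0.168 0.   ]
green 57 101 29 25 A 481.0 floor [0.732 0.5   0.   ]
green 549 122 11 15 A 95.0 floor [ 0.734 -0.649  0.   ]
green 0 47 8 20 A 86.5 floor [0.877 0.695 0.   ]
orange 0 178 31 219 A 1079.5 floor [ 0.324  0.606 -0.   ]
orange 350 230 33 33 A 789.5 floor [ 0.445 -0.189  0.   ]
orange 37 53 31 28 A 483.0 floor [0.848 0.561 0.   ]
orange 26 94 30 26 A 456.5 floor [0.748 0.578 0.   ]
orange 449 213 17 29 A 87.5 floor [ 0.493 -0.398  0.   ]
```

```bash
cat >> h.py <<'E'
def fitc(c,b,z,r):
    """rim circle of radius r at height z from the far half of a contour; returns centre, rms (mm), free radius (mm)"""
    P=plane(c,b[:,0,:]+0.0,z)[:,:2]; far=P.mean(0)-c["T"][:2,3]; far/=np.linalg.norm(far); x0=P.mean(0)
    for _ in range(4):
        Q=P[(P-x0)@far>0]
        f=lambda x:np.linalg.norm(Q-x[:2],axis=1)-(r if len(x)<3 else x[2])+.0008
        s=least_squares(f,x0,loss="soft_l1",f_scale=.001); x0=s.x
    s3=least_squares(f,[*x0,r],loss="soft_l1",f_scale=.001)
    return x0,1e3*np.sqrt((f(x0)**2).mean()),1e3*s3.x[2]
def near(c,kind,p):
    u=proj(c,p)[0]; return min(blobs(c,kind),key=lambda b:np.linalg.norm(b[:,0].mean(0)-u))
OBJ={"saucer_cel":("green",(.656,0),.017,.065),"saucer_cob":("blue",(.46,0),.017,.065),"cup_cel":("green",(.345,-.315),.075,.032),
"cup_cob":("blue",(.345,.32),.075,.032),"strainer":("green",(.416,.17),.048,.033),"lid_cel":("green",(.612,.225),.012,.033),"lid_cob":("blue",(.613,-.212),.012,.033),
"tumbler":("orange",(.43,-.175),.075,.034)}
def find(names,ct=None,cs=None):
    ct=ct or cam("top");cs=cs or cam("scene")
    for n in names:
        k,p,z,r=OBJ[n]; out=[]
        for c in(ct,cs):
            x,e,rr=fitc(c,near(c,k,[*p,z*.6]),z,r); out.append((x,e,rr,proj(c,[*x,z])[0]))
        q,g=tri(ct,out[0][3],cs,out[1][3])
        print(n,"top",out[0][0],"rms/r %.1f %.1f"%out[0][1:3],"scene",out[1][0],"rms/r %.1f %.1f"%out[1][1:3],"tri",q,"gap",round(g*1e3,1))
E
python3 - <<'E'
from h import *
np.set_printoptions(precision=4,suppress=True)
find(OBJ)
E
```

```text
saucer_cel top [ 0.6583 -0.001 ] rms/r 0.8 64.3 scene [ 0.664 -0.004] rms/r 14.4 65.1 tri [ 0.6604 -0.0007  0.0092] gap 1.0
saucer_cob top [ 0.4661 -0.0009] rms/r 0.8 63.8 scene [ 0.4691 -0.003 ] rms/r 1.3 63.4 tri [ 0.4662 -0.0009  0.0125] gap 0.1
cup_cel top [ 0.3657 -0.3086] rms/r 0.9 30.7 scene [ 0.3667 -0.3099] rms/r 1.0 30.4 tri [ 0.3654 -0.3095  0.0733] gap 0.4
cup_cob top [0.3661 0.3084] rms/r 2.0 28.4 scene [0.366  0.3095] rms/r 1.9 28.6 tri [0.3664 0.3085 0.0757] gap 0.9
strainer top [0.4279 0.1564] rms/r 2.3 28.7 scene [0.4285 0.1617] rms/r 1.4 31.5 tri [0.4293 0.1578 0.0508] gap 4.5
lid_cel top [0.6137 0.2228] rms/r 0.9 31.6 scene [0.6172 0.2219] rms/r 1.1 31.9 tri [0.6149 0.2244 0.0077] gap 1.3
lid_cob top [ 0.6155 -0.2115] rms/r 1.0 31.3 scene [ 0.6202 -0.2142] rms/r 1.2 30.7 tri [ 0.6169 -0.2129  0.0054] gap 0.6
tumbler top [ 0.4466 -0.1716] rms/r 0.8 32.9 scene [ 0.4477 -0.1743] rms/r 0.9 33.1 tri [ 0.4461 -0.1729  0.0721] gap 1.5
```

```bash
python3 - <<'E'
from h import *
ims=[]
for n in("top","scene"):
    c=cam(n); row=[]
    for o in("strainer","cup_cel","cup_cob","lid_cel"):
        k,p,z,r=OBJ[o]; b=near(c,k,[*p,z*.6]); x,y=b[:,0].mean(0).astype(int)
        s=6; im=cv2.resize(c["color"][y-16:y+17,x-16:x+17],None,fx=s,fy=s,interpolation=cv2.INTER_NEAREST)
        for q in b[:,0]: cv2.circle(im,(int((q[0]-x+16.5)*s),int((q[1]-y+16.5)*s)),1,(0,0,255),-1)
        row.append(im)
        if n=="top": 
            h=cv2.cvtColor(c["color"],cv2.COLOR_BGR2HSV); print(o,[tuple(h[y,xx]) for xx in range(x-18,x+19,3)])
    ims.append(np.hstack(row))
cv2.imwrite("pics/z.png",np.vstack(ims))
E
```

```text
strainer [(np.uint8(97), np.uint8(19), np.uint8(118)), (np.uint8(55), np.uint8(39), np.uint8(117)), (np.uint8(55), np.uint8(43), np.uint8(155)), (np.uint8(63), np.uint8(39), np.uint8(59)), (np.uint8(51), np.uint8(20), np.uint8(179)), (np.uint8(50), np.uint8(22), np.uint8(172)), (np.uint8(52), np.uint8(22), np.uint8(175)), (np.uint8(44), np.uint8(25), np.uint8(153)), (np.uint8(50), np.uint8(22), np.uint8(174)), (np.uint8(54), np.uint8(30), np.uint8(160)), (np.uint8(54), np.uint8(31), np.uint8(166)), (np.uint8(87), np.uint8(24), np.uint8(94)), (np.uint8(99), np.uint8(21), np.uint8(119))]
cup_cel [(np.uint8(60), np.uint8(30), np.uint8(76)), (np.uint8(60), np.uint8(37), np.uint8(75)), (np.uint8(63), np.uint8(38), np.uint8(74)), (np.uint8(57), np.uint8(43), np.uint8(154)), (np.uint8(56), np.uint8(40), np.uint8(158)), (np.uint8(55), np.uint8(40), np.uint8(158)), (np.uint8(56), np.uint8(39), np.uint8(158)), (np.uint8(57), np.uint8(44), np.uint8(117)), (np.uint8(58), np.uint8(42), np.uint8(103)), (np.uint8(60), np.uint8(36), np.uint8(79)), (np.uint8(63), np.uint8(36), np.uint8(77)), (np.uint
[... 586 characters left out ...]
p.uint8(63)), (np.uint8(113), np.uint8(161), np.uint8(46)), (np.uint8(111), np.uint8(159), np.uint8(45))]
lid_cel [(np.uint8(102), np.uint8(21), np.uint8(119)), (np.uint8(106), np.uint8(24), np.uint8(117)), (np.uint8(55), np.uint8(42), np.uint8(158)), (np.uint8(55), np.uint8(40), np.uint8(159)), (np.uint8(56), np.uint8(42), np.uint8(147)), (np.uint8(55), np.uint8(36), np.uint8(170)), (np.uint8(54), np.uint8(38), np.uint8(168)), (np.uint8(63), np.uint8(38), np.uint8(68)), (np.uint8(55), np.uint8(38), np.uint8(167)), (np.uint8(55), np.uint8(39), np.uint8(163)), (np.uint8(55), np.uint8(40), np.uint8(161)), (np.uint8(81), np.uint8(22), np.uint8(114)), (np.uint8(99), np.uint8(21), np.uint8(120))]
```

View pics/z.png

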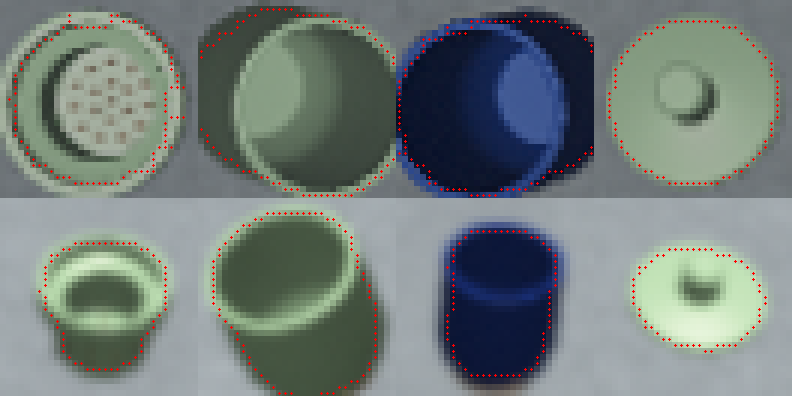

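```bash
python3 - <<'E'
s=open('h.py').read()
a=s.index("    h=cv2.cvtColor(c["); e=s.index("    m=cv2.inRange")
s=s[:a]+'''    B,G,R=[x.astype(int) for x in cv2.split(c["color"])]
    m={"blue":(B-R>24)&(B>G+8),"green":(2*G-R-B>14)&(G>R+3),"orange":(R-B>40)}[kind].astype(np.uint8)*255
'''+s[s.index("m=cv2.morph") if "m=cv2.morph" in s else s.index("return cv2.morphologyEx")-4:]
open('h.py','w').write(s)
E
sed -i 's/^return cv2.morph/    return cv2.morph/; s/^ *m,cv2.MORPH.*//; s/^.*return cv2.morphologyEx/    return cv2.morphologyEx/' h.py; sed -i 's/+\.0008$/+.0011/' h.py; sed -n 18,26p h.py
python3 - <<'E'
from h import *
np.set_printoptions(precision=4,suppress=True)
ct,cs=cam("top"),cam("scene"); find(OBJ,ct,cs)
for n in("saucer_cel","saucer_cob","lid_cel","lid_cob","strainer"):
    k,p,z,r=OBJ[n]
    for c in(ct,cs):
        u,_=cv2.minEnclosingCircle(near(c,k,[*p,z*.6])); e=cv2.fitEllipse(near(c,k,[*p,z*.6])); print(n,plane(c,[e[0]],z)[0][:2],np.round(e[1],1))
E
```

```text
def mask(c,kind):
    B,G,R=[x.astype(int) for x in cv2.split(c["color"])]
    m={"blue":(B-R>24)&(B>G+8),"green":(2*G-R-B>14)&(G>R+3),"orange":(R-B>40)}[kind].astype(np.uint8)*255
    return cv2.morphologyEx(m,cv2.MORPH_CLOSE,np.ones((3,3)))
def blobs(c,kind,amin=60):
    cs=cv2.findContours(mask(c,kind),cv2.RETR_EXTERNAL,cv2.CHAIN_APPROX_NONE)[0]
    return sorted([k for k in cs if cv2.contourArea(k)>amin],key=lambda k:-cv2.contourArea(k))
def fitc(c,b,z,r):
    """rim circle of radius r at height z from the far half of a contour; returns centre, rms (mm), free radius (mm)"""
saucer_cel top [ 0.661  -0.0012] rms/r 0.7 65.5 scene [0.656 0.003] rms/r 1.3 67.5 tri [ 0.6593 -0.001   0.0249] gap 0.5
saucer_cob top [ 0.468  -0.0023] rms/r 0.7 65.4 scene [0.463  0.0012] rms/r 1.3 67.2 tri [ 0.4678 -0.0023  0.0243] gap 0.1
cup_cel top [ 0.3652 -0.3108] rms/r 0.6 32.7 scene [ 0.3607 -0.3092] rms/r 1.2 34.3 tri [ 0.3654 -0.3095  0.08  ] gap 1.3
cup_cob top [0.3645 0.3131] rms/r 0.6 32.0 scene [0.3602 0.3171] rms/r 1.4 33.7 tri [0.3654 0.311  0.0815] gap 0.7
strainer top [0.4267 0.1635] rms/r 0.6 33.2 scene [0.4224 0.1671] rms/r 1.3 35.1 tri [0.427  0.1624 0.0545] gap 0.4
lid_cel top [0.6154 0.2238] rms/r 0.6 33.8 scene [0.6144 0.2266] rms/r 1.5 36.0 tri [0.6154 0.2238 0.0147] gap 1.6
lid_cob top [ 0.6172 -0.2126] rms/r 0.6 33.4 scene [ 0.6163 -0.2121] rms/r 0.9 34.0 tri [ 0.6169 -0.2123  0.0132] gap 0.2
tumbler top [ 0.4459 -0.1729] rms/r 0.6 34.0 scene [ 0.4442 -0.172 ] rms/r 0.9 33.8 tri [ 0.4458 -0.1726  0.0771] gap 0.2
saucer_cel [ 0.6596 -0.0012] [57.2 58.3]
saucer_cel [ 0.6601 -0.0013] [43.9 52.1]
saucer_cob [ 0.4669 -0.002 ] [59.4 59.7]
saucer_cob [ 0.4675 -0.0022] [37.4 47.5]
lid_cel [0.6147 0.2234] [28.3 29.3]
lid_cel [0.6167 0.2229] [18.7 24.5]
lid_cob [ 0.617  -0.2124] [28.  28.8]
lid_cob [ 0.6188 -0.2134] [25.1 27.9]
strainer [0.4266 0.1623] [31.  31.5]
strainer [0.4333 0.1559] [22.7 24.3]
```

The manual's scale: turns go in shares of 90 degrees. Converting my numbers, -12.88 degrees is -0.1431.

```bash
cat > go.py <<'E'
import sys
from h import *
from scipy.spatial.transform import Rotation as Rn
o=status.get_obs(); R=Rn.from_euler("xyz",o["tool_rot"],degrees=True).as_matrix()
t=np.array([float(a) for a in sys.argv[1:4]]); d=R.T@(t-o["tool_pos"])
print("shift",np.round(d,4),"turn to 180:",round((o["tool_rot"][2]-180)%360,2),"pos",np.round(o["tool_pos"],4),"rot",np.round(o["tool_rot"],2),"w",round(o["grip_width"],4),"F",np.round(o["force"],1))
E
sed -i 's/(B-R>24)/(B-R>(24 if c["T"][0,3]<.8 else 36))/; s/(2\*G-R-B>14)/(2*G-R-B>(14 if c["T"][0,3]<.8 else 26))/' h.py
python3 -c "
from h import *
find(OBJ)"
echo '{"tx":[-0.029, -0.058, -0.087, -0.116, -0.145, -0.174, -0.203, -0.232], "ty":[-0.0265, -0.053, -0.0795, -0.106, -0.1325, -0.159, -0.1855, -0.212], "tz":[0, 0, 0, 0, 0, 0, 0, 0], "yaw":[-0.0178, -0.0356, -0.0533, -0.0711, -0.0889, -0.1067, -0.1244, -0.1431], "finger_gap":[0.087, 0.087, 0.087, 0.087, 0.087, 0.087, 0.087, 0.087]}' > m.json && python3 steer.py m.json 10
echo '{"tx":[0, 0], "ty":[0, 0], "tz":[0, 0], "yaw":[0, 0], "finger_gap":[0.087, 0.087]}' > m.json && python3 steer.py m.json; python3 go.py .365 .312 .15
```

```text
saucer_cel top [ 0.66112354 -0.00123888] rms/r 0.7 65.4 scene [0.65705782 0.00203156] rms/r 1.0 66.3 tri [ 0.65969852 -0.00109848  0.02327266] gap 0.2
saucer_cob top [ 0.46793745 -0.00235006] rms/r 0.7 65.4 scene [4.64215413e-01 3.35906373e-04] rms/r 1.0 66.0 tri [ 0.46783605 -0.00231855  0.02255443] gap 0.0
cup_cel top [ 0.36515388 -0.3109731 ] rms/r 0.6 32.6 scene [ 0.36306106 -0.30940371] rms/r 0.7 32.5 tri [ 0.3654799  -0.30981603  0.07795787] gap 0.0
cup_cob top [0.36446083 0.31309092] rms/r 0.6 32.0 scene [0.36255    0.31471776] rms/r 1.2 33.4 tri [0.36482366 0.3120982  0.07782066] gap 0.2
strainer top [0.4267059  0.16359849] rms/r 0.5 33.2 scene [0.42482452 0.16500046] rms/r 1.2 34.8 tri [0.42680194 0.16308498 0.05075534] gap 0.0
lid_cel top [0.61538523 0.22381346] rms/r 0.6 33.8 scene [0.61426199 0.22512384] rms/r 0.9 33.8 tri [0.6151336  0.22347415 0.01399729] gap 0.4
lid_cob top [ 0.61721629 -0.21256262] rms/r 0.6 33.4 scene [ 0.61720927 -0.21233866] rms/r 0.7 33.4 tri [ 0.61723475 -0.21244777  0.01217144] gap 0.2
tumbler top [ 0.44584416 -0.1730131 ] rms/r 0.6 34.0 scene [ 0.44422503 -0.17200558] rms/r 0.9 33.8 tri [ 0.44582109 -0.17260451  0.07714194] gap 0.2
time_s: 1.27
tool_pos: [0.3247, 0.3736, 0.2399]
tool_rot: [179.9, 0.0, -179.9]
force: [1.0, 0.3, 0.8]
grip_width: 0.0871
grasp_force: 0.0
time_s: 1.43
tool_pos: [0.3257, 0.3733, 0.2401]
tool_rot: [179.9, 0.0, 179.7]
force: [0.4, 0.5, -0.4]
grip_width: 0.0868
grasp_force: 0.0
shift [-0.0396 -0.0612  0.0901] turn to 180: 359.67 pos [0.3257 0.3733 0.2401] rot [1.7994e+02 4.0000e-02 1.7967e+02] w 0.0868 F [ 0.4  0.5 -0.4]
```

Rim heights from the two views (78, 51, 14 and 12 mm) match the stated sizes. Going for the blue cup first.

```bash
echo '{"tx":[-0.02, -0.039, -0.039, -0.039, -0.039, -0.039], "ty":[-0.031, -0.061, -0.061, -0.061, -0.061, -0.061], "tz":[0, 0, 0.03, 0.06, 0.09, 0.09], "yaw":[0, 0, 0, 0, 0, 0], "finger_gap":[0.087, 0.087, 0.087, 0.087, 0.087, 0.087]}' > m.json && python3 steer.py m.json 
python3 go.py .3648 .3122 .05; echo '{"tx":[0], "ty":[0], "tz":[0], "yaw":[0], "finger_gap":[0.087]}' > m.json && python3 steer.py m.json; python3 go.py .3648 .3122 .05
```

```text
time_s: 1.93
tool_pos: [0.3591, 0.3127, 0.1442]
tool_rot: [-179.6, -0.4, -179.9]
force: [-1.1, -0.9, -0.3]
grip_width: 0.0872
grasp_force: 0.0
shift [-0.0064  0.0001  0.0942] turn to 180: 0.1 pos [0.3591 0.3127 0.1442] rot [-179.6    -0.41 -179.9 ] w 0.0872 F [-1.1 -0.9 -0.3]
time_s: 2.02
tool_pos: [0.3614, 0.3147, 0.1488]
tool_rot: [-179.9, -0.1, -179.9]
force: [0.3, 0.5, -0.4]
grip_width: 0.0869
grasp_force: 0.0
shift [-0.0036 -0.0023  0.0988] turn to 180: 0.11 pos [0.3614 0.3147 0.1488] rot [-1.7987e+02 -1.3000e-01 -1.7989e+02] w 0.0869 F [ 0.3  0.5 -0.4]
```

```bash
echo '{"tx":[0, 0, 0], "ty":[0, 0, 0], "tz":[0, 0, 0], "yaw":[0, 0, 0], "finger_gap":[0.087, 0.087, 0.087]}' > m.json && python3 steer.py m.json >/dev/null; python3 go.py .3648 .3122 .05;  echo '{"tx":[0], "ty":[0], "tz":[0], "yaw":[0], "finger_gap":[0.087]}' > m.json && python3 steer.py m.json >/dev/null; python3 go.py .3648 .3122 .05
```

```text
shift [-0.0009 -0.0037  0.1015] turn to 180: 0.04 pos [0.3636 0.3156 0.1516] rot [ 1.7985e+02  1.4000e-01 -1.7996e+02] w 0.0867 F [-0.9 -0.9 -0.2]
shift [-0.0012 -0.0032  0.101 ] turn to 180: 0.02 pos [0.3634 0.3151 0.1511] rot [ 1.7988e+02  1.0000e-01 -1.7998e+02] w 0.0868 F [ 0.4 -0.2  0.6]
```

```bash
echo '{"tx":[-0.001, -0.001, -0.001, -0.001, -0.001, -0.001, -0.001], "ty":[-0.003, -0.003, -0.003, -0.003, -0.003, -0.003, -0.003], "tz":[0.02, 0.04, 0.06, 0.08, 0.101, 0.101, 0.101], "yaw":[0, 0, 0, 0, 0, 0, 0], "finger_gap":[0.087, 0.087, 0.087, 0.087, 0.087, 0.087, 0.087]}' > m.json && python3 steer.py m.json >/dev/null; python3 go.py .3648 .3122 .05
echo '{"tx":[0, 0, 0, 0, 0, 0, 0], "ty":[0, 0, 0, 0, 0, 0, 0], "tz":[0, 0, 0, 0, 0, 0, 0], "yaw":[0, 0, 0, 0, 0, 0, 0], "finger_gap":[0.074, 0.07, 0.066, 0.06, 0.055, 0.05, 0.05]}' > m.json && python3 steer.py m.json 20;python3 go.py .3648 .3122 .05
```

```text
shift [-0.0013  0.0012 -0.0015] turn to 180: 0.0 pos [0.3635 0.311  0.0485] rot [-1.7993e+02 -6.0000e-02 -1.8000e+02] w 0.087 F [ 0.3 -0.1  0.4]
time_s: 3.52
tool_pos: [0.3645, 0.3126, 0.0498]
tool_rot: [179.9, 0.1, -180.0]
force: [-0.0, 3.1, 6.3]
grip_width: 0.0651
grasp_force: 20.0
shift [-0.0003 -0.0004 -0.0002] turn to 180: 0.02 pos [0.3645 0.3126 0.0498] rot [ 1.7985e+02  1.0000e-01 -1.7998e+02] w 0.0651 F [-0.   3.1  6.3]
```

```bash
echo '{"tx":[0, 0, 0, 0, 0, 0, -0.005, -0.015], "ty":[0, 0, 0, 0, 0, 0, -0.015, -0.045], "tz":[-0.01, -0.03, -0.055, -0.08, -0.105, -0.12, -0.12, -0.12], "yaw":[0, 0, 0, 0, 0, 0, 0, 0], "finger_gap":[0.05, 0.05, 0.05, 0.05, 0.05, 0.05, 0.05, 0.05]}' > m.json && python3 steer.py m.json |tail -2
echo '{"tx":[-0.011, -0.022, -0.033, -0.044, -0.055, -0.066, -0.077, -0.085], "ty":[-0.035, -0.07, -0.105, -0.14, -0.175, -0.21, -0.245, -0.265], "tz":[0, 0, 0, 0, 0, 0, 0, 0], "yaw":[0, 0, 0, 0, 0, 0, 0, 0], "finger_gap":[0.05, 0.05, 0.05, 0.05, 0.05, 0.05, 0.05, 0.05]}' > m.json && python3 steer.py m.json|tail -2
echo '{"tx":[0, 0, 0, 0, 0], "ty":[0, 0, 0, 0, 0], "tz":[0, 0, 0, 0, 0], "yaw":[0, 0, 0, 0, 0], "finger_gap":[0.05, 0.05, 0.05, 0.05, 0.05]}' > m.json && python3 steer.py m.json|tail -3; python3 go.py .4675 -.0022 .1; 
```

```text
grip_width: 0.0646
grasp_force: 20.0
grip_width: 0.0646
grasp_force: 20.0
force: [0.1, 0.0, -2.0]
grip_width: 0.0643
grasp_force: 20.0
shift [-0.0042 -0.0048  0.0684] turn to 180: 0.15 pos [0.4633 0.0026 0.1684] rot [ 1.7999e+02 -4.0000e-02 -1.7985e+02] w 0.0643 F [ 0.1  0.  -2. ]
```

```bash
echo '{"tx":[-0.004, -0.004, -0.004, -0.004, -0.004, -0.004, -0.004, -0.004], "ty":[-0.005, -0.005, -0.005, -0.005, -0.005, -0.005, -0.005, -0.005], "tz":[0.02, 0.04, 0.06, 0.08, 0.092, 0.092, 0.092, 0.092], "yaw":[0, 0, 0, 0, 0, 0, 0, 0], "finger_gap":[0.05, 0.05, 0.05, 0.05, 0.05, 0.05, 0.05, 0.05]}' > m.json && python3 steer.py m.json|tail -3
for i in 1 2 3 4 5; do echo '{"tx":[0], "ty":[0], "tz":[0], "yaw":[0], "finger_gap":[0.05]}' > m.json && python3 steer.py m.json >/dev/null; python3 go.py .4675 -.0022 .0558; done
python3 -c "
from h import *
cv2.imwrite('pics/s1.png',cv2.resize(cam('scene')['color'][100:300,120:400],None,fx=2.5,fy=2.5))"
```

```text
force: [-0.4, -0.1, -2.4]
grip_width: 0.0648
grasp_force: 20.0
shift [0.0014 0.0011 0.0219] turn to 180: 0.04 pos [ 0.4688 -0.0033  0.0777] rot [ 1.7996e+02  1.2000e-01 -1.7996e+02] w 0.0647 F [-0.3  0.4 -1.8]
shift [0.0012 0.0012 0.0218] turn to 180: 0.02 pos [ 0.4687 -0.0034  0.0776] rot [ 1.7996e+02  1.2000e-01 -1.7998e+02] w 0.0646 F [-0.4  0.2 -1.7]
shift [0.0009 0.0013 0.0215] turn to 180: 0.01 pos [ 0.4684 -0.0036  0.0773] rot [ 1.7996e+02  8.0000e-02 -1.7999e+02] w 0.0645 F [ 0.2  0.3 -2.1]
shift [0.0007 0.0014 0.0213] turn to 180: 0.0 pos [ 0.4682 -0.0036  0.0771] rot [ 1.7997e+02  6.0000e-02 -1.8000e+02] w 0.0646 F [-0.9 -0.3 -2.3]
shift [0.0005 0.0015 0.0211] turn to 180: 360.0 pos [ 0.468  -0.0037  0.0769] rot [1.7998e+02 3.0000e-02 1.8000e+02] w 0.0648 F [ 0.2 -0.9 -1.8]
```

View pics/s1.png

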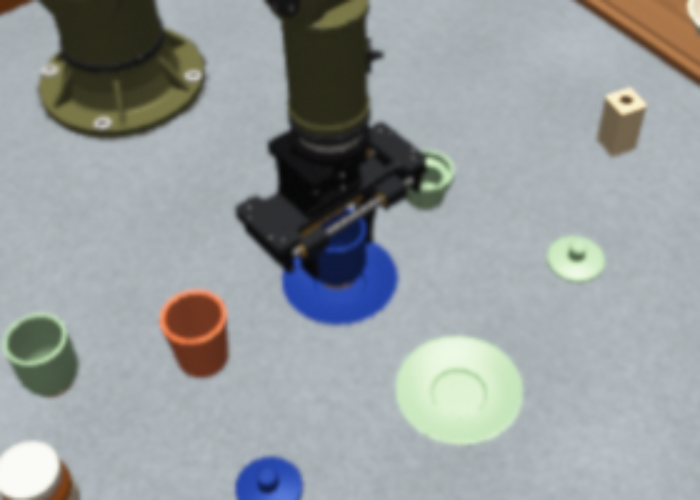

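The blue cup hangs level above the blue saucer, about (340,255) in the crop. Lowering it gently.

```bash
echo '{"tx":[0, 0, 0, 0, 0, 0, 0, 0], "ty":[0.0014, 0.0014, 0.0014, 0.0014, 0.0014, 0.0014, 0.0014, 0.0014], "tz":[0.004, 0.008, 0.012, 0.014, 0.016, 0.0175, 0.0175, 0.0175], "yaw":[0, 0, 0, 0, 0, 0, 0, 0], "finger_gap":[0.05, 0.05, 0.05, 0.05, 0.05, 0.05, 0.05, 0.05]}' > m.json && python3 steer.py m.json|tail -3;python3 go.py .4675 -.0022 .0558;
echo '{"tx":[0, 0, 0, 0], "ty":[0, 0, 0, 0], "tz":[0.001, 0.002, 0.003, 0.003], "yaw":[0, 0, 0, 0], "finger_gap":[0.05, 0.05, 0.05, 0.05]}' > m.json && python3 steer.py m.json |tail -3;python3 go.py .4675 -.0022 .0558;
```

```text
force: [-0.1, 0.4, -2.2]
grip_width: 0.0645
grasp_force: 20.0
shift [0.0004 0.0002 0.0032] turn to 180: 360.0 pos [ 0.4679 -0.0024  0.059 ] rot [-180.   -0.  180.] w 0.0645 F [-0.1  0.4 -2.2]
force: [-1.5, 0.6, -1.4]
grip_width: 0.0647
grasp_force: 20.0
shift [0.0002 0.0001 0.0001] turn to 180: 0.01 pos [ 0.4677 -0.0023  0.0559] rot [ 1.8000e+02 -1.0000e-02 -1.7999e+02] w 0.0647 F [-1.5  0.6 -1.4]
```

```bash
echo '{"tx":[0, 0, 0], "ty":[0, 0, 0], "tz":[0.0005, 0.001, 0.001], "yaw":[0, 0, 0], "finger_gap":[0.05, 0.05, 0.05]}' > m.json && python3 steer.py m.json |tail -3;python3 go.py .4675 -.0022 .0558;echo '{"tx":[0, 0, 0], "ty":[0, 0, 0], "tz":[0.0005, 0.001, 0.001], "yaw":[0, 0, 0], "finger_gap":[0.05, 0.05, 0.05]}' > m.json && python3 steer.py m.json |tail -3;python3 go.py .4675 -.0022 .0558
```

```text
force: [-2.9, 0.3, 6.0]
grip_width: 0.0643
grasp_force: 20.0
shift [ 0.0004  0.0001 -0.    ] turn to 180: 360.0 pos [ 0.4679 -0.0023  0.0558] rot [ 1.7997e+02 -2.0000e-02  1.8000e+02] w 0.0643 F [-2.9  0.3  6. ]
force: [-7.1, -1.5, 13.5]
grip_width: 0.0644
grasp_force: 20.0
shift [ 0.0005  0.0001 -0.0001] turn to 180: 360.0 pos [ 0.468  -0.0023  0.0557] rot [ 1.7994e+02 -4.0000e-02  1.8000e+02] w 0.0644 F [-7.1 -1.5 13.5]
```

```bash
echo '{"tx":[0, 0, 0, 0, 0, 0, 0], "ty":[0, 0, 0, 0, 0, 0, 0], "tz":[-0.0015, -0.0015, -0.0015, -0.0015, -0.0015, -0.0015, -0.0015], "yaw":[0, 0, 0, 0, 0, 0, 0], "finger_gap":[0.064, 0.066, 0.07, 0.076, 0.087, 0.087, 0.087]}' > m.json && python3 steer.py m.json|tail -3
echo '{"tx":[0, 0, 0, 0, 0, 0.01, 0.022, 0.034], "ty":[0, 0, 0, 0, 0, -0.03, -0.066, -0.102], "tz":[-0.01, -0.03, -0.06, -0.09, -0.11, -0.11, -0.11, -0.11], "yaw":[0, 0, 0, 0, 0, 0, 0, 0], "finger_gap":[0.087, 0.087, 0.087, 0.087, 0.087, 0.087, 0.087, 0.087]}' > m.json && python3 steer.py m.json|tail -3
echo '{"tx":[0.012, 0.024, 0.036, 0.048, 0.06, 0.068, 0.068, 0.068], "ty":[-0.036, -0.072, -0.108, -0.144, -0.18, -0.205, -0.205, -0.205], "tz":[0, 0, 0, 0, 0, 0, 0, 0], "yaw":[0, 0, 0, 0, 0, 0, 0, 0], "finger_gap":[0.087, 0.087, 0.087, 0.087, 0.087, 0.087, 0.087, 0.087]}' > m.json && python3 steer.py m.json|tail -3
echo '{"tx":[0, 0, 0, 0], "ty":[0, 0, 0, 0], "tz":[0, 0, 0, 0], "yaw":[0, 0, 0, 0], "finger_gap":[0.087, 0.087, 0.087, 0.087]}' > m.json && python3 steer.py m.json>/dev/null;python3 go.py .3654 -.3103 .05
python3 - <<'E'
from h import *
np.set_printoptions(precision=4,suppress=True)
OBJ["cup_cob"]=("blue",(.4675,-.002),.081,.032)
cs=cam("scene"); cv2.imwrite('pics/s2.png',cv2.resize(cs['color'][100:300,120:400],None,fx=2.5,fy=2.5))
c=cam("top");cv2.imwrite('pics/t2.png',cv2.resize(c['color'][120:300,160:460],None,fx=2.5,fy=2.5,interpolation=cv2.INTER_CUBIC))
find(["saucer_cel","saucer_cob"],c,cs)
E
```

```text
force: [1.1, -0.3, -0.4]
grip_width: 0.0847
grasp_force: 0.0
force: [0.1, -0.4, 0.3]
grip_width: 0.0873
grasp_force: 0.0
force: [0.8, 0.7, 0.5]
grip_width: 0.0867
grasp_force: 0.0
shift [ 0.001  -0.0021  0.1155] turn to 180: 0.12 pos [ 0.3664 -0.3083  0.1655] rot [ 1.7997e+02  1.0000e-02 -1.7988e+02] w 0.0877 F [0.6 0.6 0.8]
saucer_cel top [ 0.6612 -0.0012] rms/r 0.7 65.4 scene [0.6569 0.0021] rms/r 0.9 66.2 tri [ 0.6597 -0.0011  0.0235] gap 0.2
saucer_cob top [ 0.4679 -0.0024] rms/r 0.7 65.4 scene [0.4522 0.0086] rms/r 7.0 55.5 tri [ 0.4674 -0.0024  0.0398] gap 0.6
```

View pics/t2.png

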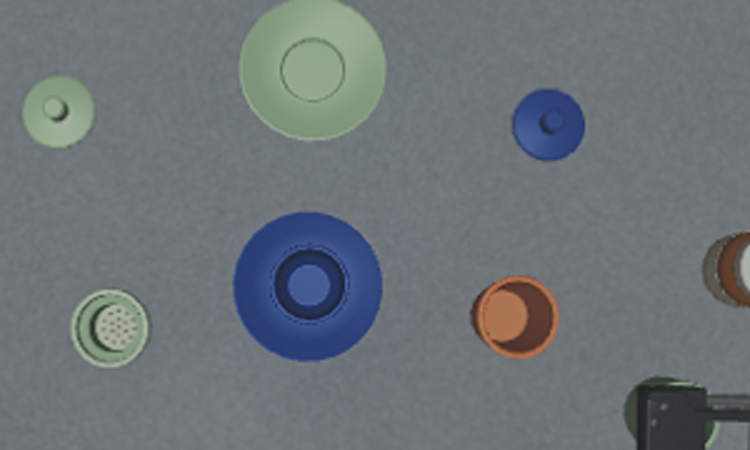

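The blue cup sits concentric in its saucer at (310,286), and the saucer hasn't moved. Now the celadon cup.

```bash
echo '{"tx":[0.001, 0.001, 0.001, 0.001, 0.001, 0.001, 0.001, 0.001], "ty":[-0.002, -0.002, -0.002, -0.002, -0.002, -0.002, -0.002, -0.002], "tz":[0.02, 0.045, 0.07, 0.095, 0.115, 0.115, 0.115, 0.115], "yaw":[0, 0, 0, 0, 0, 0, 0, 0], "finger_gap":[0.087, 0.087, 0.087, 0.087, 0.087, 0.087, 0.087, 0.087]}' > m.json && python3 steer.py m.json >/dev/null; python3 go.py .3654 -.3103 .05
echo '{"tx":[0, 0, 0, 0, 0, 0, 0], "ty":[0, 0, 0, 0, 0, 0, 0], "tz":[0, 0, 0, 0, 0, 0, 0], "yaw":[0, 0, 0, 0, 0, 0, 0], "finger_gap":[0.074, 0.07, 0.066, 0.06, 0.055, 0.05, 0.05]}' > m.json && python3 steer.py m.json 20|tail -2;python3 go.py .3654 -.3103 .05
echo '{"tx":[0, 0, 0, 0, 0, 0, 0, 0], "ty":[0, 0, 0, 0, 0, 0, 0, 0], "tz":[-0.01, -0.03, -0.055, -0.08, -0.105, -0.125, -0.125, -0.125], "yaw":[0, 0, 0, 0, 0, 0, 0, 0], "finger_gap":[0.05, 0.05, 0.05, 0.05, 0.05, 0.05, 0.05, 0.05]}' > m.json && python3 steer.py m.json |tail -2;python3 go.py .66 -.0012 .2
```

```text
shift [0.0001 0.0016 0.0016] turn to 180: 0.01 pos [ 0.3655 -0.3119  0.0516] rot [-1.7995e+02  6.0000e-02 -1.7999e+02] w 0.087 F [ 0.6 -0.3 -0.5]
grip_width: 0.0632
grasp_force: 20.0
shift [0.     0.0004 0.001 ] turn to 180: 0.03 pos [ 0.3654 -0.3107  0.051 ] rot [ 1.7992e+02  5.0000e-02 -1.7997e+02] w 0.0632 F [-0.3  3.6  6.4]
grip_width: 0.063
grasp_force: 20.0
shift [-0.2948  0.3106 -0.0229] turn to 180: 359.99 pos [ 0.3652 -0.3118  0.1763] rot [-1.8000e+02  1.5000e-01  1.7999e+02] w 0.063 F [-0.4 -0.4 -1.5]
```

```bash
echo '{"tx":[-0.013, -0.039, -0.065, -0.091, -0.117, -0.143, -0.169, -0.195], "ty":[0.0137, 0.0411, 0.0685, 0.0959, 0.1233, 0.1507, 0.1781, 0.2055], "tz":[0, 0, 0, 0, 0, 0, 0, 0], "yaw":[0, 0, 0, 0, 0, 0, 0, 0], "finger_gap":[0.05, 0.05, 0.05, 0.05, 0.05, 0.05, 0.05, 0.05]}' > m.json && python3 steer.py m.json|tail -2
echo '{"tx":[-0.026, -0.052, -0.078, -0.094, -0.1, -0.1, -0.1, -0.1], "ty":[0.0274, 0.0548, 0.082, 0.098, 0.1045, 0.1045, 0.1045, 0.1045], "tz":[0, 0, 0, 0, 0, 0, 0, 0], "yaw":[0, 0, 0, 0, 0, 0, 0, 0], "finger_gap":[0.05, 0.05, 0.05, 0.05, 0.05, 0.05, 0.05, 0.05]}' > m.json && python3 steer.py m.json|tail -2
echo '{"tx":[0, 0, 0, 0, 0, 0, 0, 0], "ty":[0, 0, 0, 0, 0, 0, 0, 0], "tz":[0.02, 0.045, 0.07, 0.09, 0.1, 0.1, 0.1, 0.1], "yaw":[0, 0, 0, 0, 0, 0, 0, 0], "finger_gap":[0.05, 0.05, 0.05, 0.05, 0.05, 0.05, 0.05, 0.05]}' > m.json && python3 steer.py m.json|tail -2
for i in 1 2 3; do echo '{"tx":[0, 0], "ty":[0, 0], "tz":[0, 0], "yaw":[0, 0], "finger_gap":[0.05, 0.05]}' > m.json && python3 steer.py m.json >/dev/null; python3 go.py .66 -.0012 .0568; done
```

```text
grip_width: 0.063
grasp_force: 20.0
grip_width: 0.0635
grasp_force: 20.0
grip_width: 0.0633
grasp_force: 20.0
shift [0.0008 0.0002 0.0203] turn to 180: 360.0 pos [ 0.6608 -0.0015  0.0771] rot [1.7998e+02 1.4000e-01 1.8000e+02] w 0.0633 F [ 0.   0.3 -2. ]
shift [ 0.0002 -0.      0.0194] turn to 180: 0.01 pos [ 0.6602 -0.0012  0.0762] rot [ 1.7998e+02  6.0000e-02 -1.7999e+02] w 0.0635 F [-1.   0.6 -2.7]
shift [-0.0001  0.      0.0189] turn to 180: 0.01 pos [ 0.6599 -0.0012  0.0757] rot [ 1.8000e+02  1.0000e-02 -1.7999e+02] w 0.0635 F [-0.2 -0.4 -2.8]
```

```bash
echo '{"tx":[0, 0, 0, 0, 0, 0, 0, 0], "ty":[0, 0, 0, 0, 0, 0, 0, 0], "tz":[0.004, 0.008, 0.012, 0.014, 0.0155, 0.0155, 0.0155, 0.0155], "yaw":[0, 0, 0, 0, 0, 0, 0, 0], "finger_gap":[0.05, 0.05, 0.05, 0.05, 0.05, 0.05, 0.05, 0.05]}' > m.json && python3 steer.py m.json|tail -2;python3 go.py .66 -.0012 .0568
echo '{"tx":[0, 0, 0, 0, 0], "ty":[0, 0, 0, 0, 0], "tz":[0.001, 0.002, 0.003, 0.003, 0.003], "yaw":[0, 0, 0, 0, 0], "finger_gap":[0.05, 0.05, 0.05, 0.05, 0.05]}' > m.json && python3 steer.py m.json |tail -2;python3 go.py .66 -.0012 .0568
echo '{"tx":[0, 0, 0], "ty":[0, 0, 0], "tz":[0.0005, 0.001, 0.001], "yaw":[0, 0, 0], "finger_gap":[0.05, 0.05, 0.05]}' > m.json && python3 steer.py m.json |tail -2;python3 go.py .66 -.0012 .0568
```

```text
grip_width: 0.0632
grasp_force: 20.0
shift [-0.      0.0001  0.0034] turn to 180: 360.0 pos [ 0.66   -0.0013  0.0602] rot [1.8e+02 2.0e-02 1.8e+02] w 0.0632 F [ 0.1 -0.2 -2. ]
grip_width: 0.0636
grasp_force: 20.0
shift [-0.0001  0.0001  0.0004] turn to 180: 0.0 pos [ 0.6599 -0.0013  0.0572] rot [ 1.7999e+02  2.0000e-02 -1.8000e+02] w 0.0636 F [-0.5  0.1 -0.9]
grip_width: 0.0635
grasp_force: 20.0
shift [-0.      0.0001  0.0003] turn to 180: 360.0 pos [ 0.66   -0.0013  0.0571] rot [1.7997e+02 2.0000e-02 1.8000e+02] w 0.0635 F [-2.6  0.1  5.4]
```

```bash
echo '{"tx":[0, 0, 0, 0, 0, 0, 0], "ty":[0, 0, 0, 0, 0, 0, 0], "tz":[0, 0, 0, 0, 0, 0, 0], "yaw":[0, 0, 0, 0, 0, 0, 0], "finger_gap":[0.064, 0.066, 0.07, 0.076, 0.087, 0.087, 0.087]}' > m.json && python3 steer.py m.json|tail -3
echo '{"tx":[0, 0, 0, 0, 0, 0.02, 0.05, 0.08], "ty":[0, 0, 0, 0, 0, 0.014, 0.035, 0.057], "tz":[-0.01, -0.03, -0.06, -0.09, -0.11, -0.11, -0.11, -0.11], "yaw":[0, 0, 0, 0, 0, 0, 0, 0], "finger_gap":[0.087, 0.087, 0.087, 0.087, 0.087, 0.087, 0.087, 0.087]}' > m.json && python3 steer.py m.json|tail -3
echo '{"tx":[0.03, 0.06, 0.09, 0.12, 0.145, 0.153, 0.153, 0.153], "ty":[0.021, 0.042, 0.063, 0.084, 0.1, 0.1075, 0.1075, 0.1075], "tz":[0, 0, 0, 0, 0, 0, 0, 0], "yaw":[0, 0, 0, 0, 0, 0, 0, 0], "finger_gap":[0.087, 0.087, 0.087, 0.087, 0.087, 0.087, 0.087, 0.087]}' > m.json && python3 steer.py m.json|tail -3
echo '{"tx":[0, 0, 0, 0], "ty":[0, 0, 0, 0], "tz":[0, 0, 0, 0], "yaw":[0, 0, 0, 0], "finger_gap":[0.087, 0.087, 0.087, 0.087]}' > m.json && python3 steer.py m.json>/dev/null;python3 go.py .4268 .1633 .053
python3 - <<'E'
from h import *
np.set_printoptions(precision=4,suppress=True)
OBJ["cup_cob"]=("blue",(.4675,-.002),.081,.032)
c=cam("top");cv2.imwrite('pics/t3.png',cv2.resize(c['color'][90:300,160:460],None,fx=2.5,fy=2.5,interpolation=cv2.INTER_CUBIC))
cs=cam("scene");cv2.imwrite('pics/s3.png',cv2.resize(cs['color'][150:300,120:400],None,fx=2.8,fy=2.8,interpolation=cv2.INTER_CUBIC))
find(["saucer_cel","saucer_cob","lid_cel","lid_cob"],c,cs)
E
```

```text
force: [-0.1, -0.6, 0.0]
grip_width: 0.0843
grasp_force: 0.0
force: [-0.7, 2.0, 0.6]
grip_width: 0.0869
grasp_force: 0.0
force: [1.1, -0.4, 0.0]
grip_width: 0.0871
grasp_force: 0.0
shift [0.0007 0.001  0.113 ] turn to 180: 359.89 pos [0.4275 0.1624 0.166 ] rot [-179.96    0.    179.89] w 0.0872 F [-0.7 -0.4 -1.1]
saucer_cel top [ 0.6612 -0.0012] rms/r 0.7 65.4 scene [0.6532 0.0059] rms/r 3.6 62.8 tri [ 0.6584 -0.0007  0.0297] gap 0.9
saucer_cob top [ 0.468  -0.0023] rms/r 0.7 65.5 scene [0.4522 0.0086] rms/r 6.9 55.6 tri [ 0.4675 -0.0024  0.0398] gap 0.6
lid_cel top [0.6154 0.2238] rms/r 0.6 33.8 scene [0.6143 0.2251] rms/r 0.9 33.8 tri [0.6151 0.2235 0.014 ] gap 0.4
lid_cob top [ 0.6174 -0.2126] rms/r 0.6 33.4 scene [ 0.6171 -0.2122] rms/r 0.7 33.4 tri [ 0.6173 -0.2124  0.0126] gap 0.1
```

View pics/t3.png

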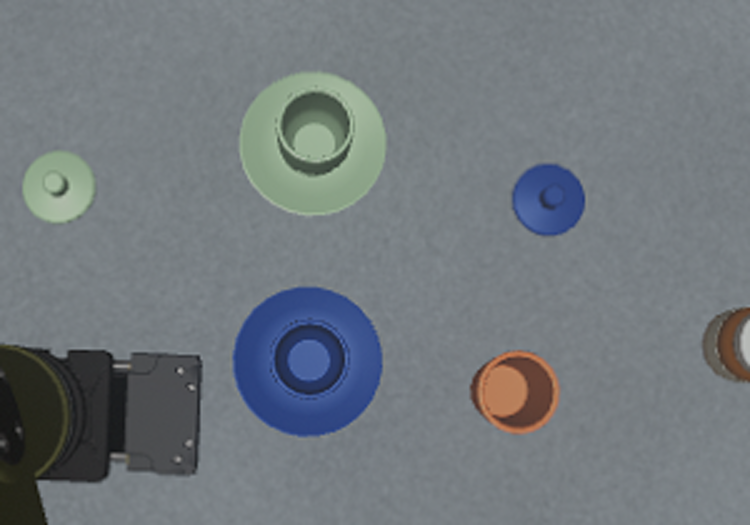

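View pics/s3.png

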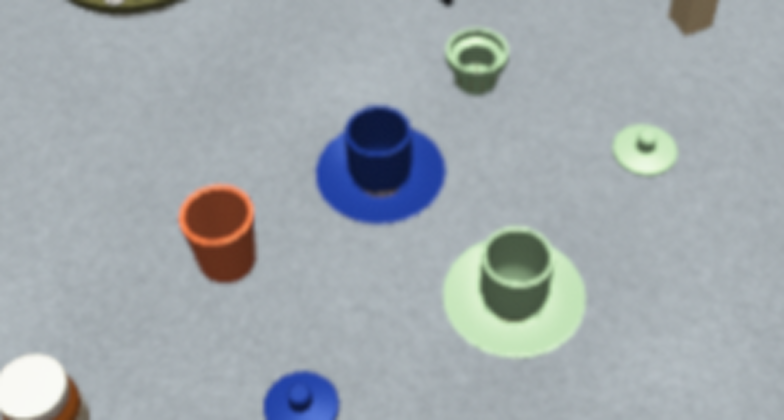

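Both cups stand level in their wells, with rims at (316,127) and (309,359) in the top crop. I'll check those rim centres and then take the strainer.

```bash
python3 -c "
from h import *
c=cam('top');f=lambda u,v:[160+(u+.5)/2.5-.5,90+(v+.5)/2.5-.5]
print(plane(c,[f(316,127),f(309.5,359)],.081))"
echo '{"tx":[0.0007, 0.0007, 0.0007, 0.0007, 0.0007, 0.0007, 0.0007, 0.0007], "ty":[0.001, 0.001, 0.001, 0.001, 0.001, 0.001, 0.001, 0.001], "tz":[0.02, 0.045, 0.07, 0.095, 0.112, 0.112, 0.112, 0.112], "yaw":[0, 0, 0, 0, 0, 0, 0, 0], "finger_gap":[0.087, 0.087, 0.087, 0.087, 0.087, 0.087, 0.087, 0.087]}' > m.json && python3 steer.py m.json |tail -3
echo '{"tx":[0, 0, 0], "ty":[0, 0, 0], "tz":[0, 0, 0], "yaw":[0, 0, 0], "finger_gap":[0.087, 0.087, 0.087]}' > m.json && python3 steer.py m.json>/dev/null; python3 go.py .4268 .1633 .053
```

```text
[[ 0.65767696 -0.00309841  0.081     ]
 [ 0.46777197 -0.00323268  0.081     ]]
force: [-0.6, -0.1, 0.6]
grip_width: 0.087
grasp_force: 0.0
shift [-0.     -0.0014  0.002 ] turn to 180: 0.01 pos [0.4268 0.1647 0.055 ] rot [ 1.7991e+02  8.0000e-02 -1.7999e+02] w 0.0868 F [-0.5 -0.4  0.1]
```

```bash
cat >> h.py <<'E'
def rim(c,x0,z,r0=.020,r1=.038):
    """rim ring centre: brightest point of radial profiles cast on plane z, circle fit (r ~ .030)"""
    g=c["color"].astype(np.float32).sum(2); x=np.array(x0,float); rr=np.arange(r0,r1,.0004)
    for _ in range(6):
        Q=[]
        for a in np.linspace(0,2*np.pi,72,endpoint=False):
            P=np.c_[x+np.outer(rr,[np.cos(a),np.sin(a)]),np.full(len(rr),z)]; uv=proj(c,P).astype(np.float32)
            v=cv2.remap(g,uv[:,:1],uv[:,1:],cv2.INTER_LINEAR)[:,0]; i=np.argmax(np.gradient(v)); Q.append(P[i,:2])
        Q=np.array(Q); s=least_squares(lambda p:np.linalg.norm(Q-p[:2],axis=1)-p[2],[*x,.028],loss="soft_l1",f_scale=.0007); x=s.x[:2]
    return s.x,np.median(abs(s.fun))
E
python3 - <<'E'
from h import *
np.set_printoptions(precision=4,suppress=True)
for n in("top","scene"):
    c=cam(n)
    for p in((.66,-.0012),(.4675,-.0022)): print(n,rim(c,p,.081,.022,.031), "tumbler/strainer:",rim(c,(.4267,.1633),.048,.022,.031))
E
```

```text
top (array([ 0.6593, -0.0023,  0.0281]), np.float64(0.00029508614696949036)) tumbler/strainer: (array([0.4255, 0.1591, 0.0269]), np.float64(0.001994194010484415))
top (array([ 0.4679, -0.0029,  0.0283]), np.float64(0.00020157996754930664)) tumbler/strainer: (array([0.4255, 0.1591, 0.0269]), np.float64(0.001994194010484415))
scene (array([ 0.6586, -0.0006,  0.0264]), np.float64(0.0005217032311192089)) tumbler/strainer: (array([0.4231, 0.1668, 0.0253]), np.float64(0.0016101859581338553))
scene (array([ 0.4653, -0.0007,  0.0278]), np.float64(0.000646540112704411)) tumbler/strainer: (array([0.4231, 0.1668, 0.0253]), np.float64(0.0016101859581338553))
```

```bash
echo '{"tx":[0, 0, 0, 0, 0, 0, 0], "ty":[-0.001, -0.001, -0.001, -0.001, -0.001, -0.001, -0.001], "tz":[0.001, 0.001, 0.001, 0.001, 0.001, 0.001, 0.001], "yaw":[0, 0, 0, 0, 0, 0, 0], "finger_gap":[0.076, 0.07, 0.066, 0.06, 0.055, 0.05, 0.05]}' > m.json && python3 steer.py m.json 15|tail -2;python3 go.py .4268 .1633 .053
echo '{"tx":[0, 0, 0, 0, 0, 0, 0, 0], "ty":[0, 0, 0, 0, 0, 0, 0, 0], "tz":[-0.01, -0.03, -0.055, -0.08, -0.105, -0.13, -0.13, -0.13], "yaw":[0, 0, 0, 0, 0, 0, 0, 0], "finger_gap":[0.05, 0.05, 0.05, 0.05, 0.05, 0.05, 0.05, 0.05]}' > m.json && python3 steer.py m.json |tail -2;python3 go.py .6597 -.0015 .2
```

```text
grip_width: 0.0648
grasp_force: 15.0
shift [-0.0006  0.0001  0.    ] turn to 180: 0.0 pos [0.4262 0.1632 0.053 ] rot [ 180.    0. -180.] w 0.0648 F [ 0.3 -0.4  0. ]
grip_width: 0.0647
grasp_force: 15.0
shift [-0.2328 -0.165  -0.0151] turn to 180: 360.0 pos [0.427  0.1636 0.1847] rot [1.7986e+02 1.5000e-01 1.8000e+02] w 0.0647 F [-0.9  0.  -1.4]
```

```bash
echo '{"tx":[-0.012, -0.042, -0.072, -0.102, -0.132, -0.162, -0.192, -0.215], "ty":[-0.0085, -0.03, -0.051, -0.072, -0.0935, -0.115, -0.136, -0.153], "tz":[0, 0, 0, 0, 0, 0, 0, 0], "yaw":[0, 0, 0, 0, 0, 0, 0, 0], "finger_gap":[0.05, 0.05, 0.05, 0.05, 0.05, 0.05, 0.05, 0.05]}' > m.json && python3 steer.py m.json|tail -2
echo '{"tx":[-0.014, -0.0175, -0.0175, -0.0175, -0.0175, -0.0175, -0.0175, -0.0175], "ty":[-0.009, -0.0115, -0.0115, -0.0115, -0.0115, -0.0115, -0.0115, -0.0115], "tz":[0, 0, 0, 0.02, 0.04, 0.04, 0.04, 0.04], "yaw":[0, 0, 0, 0, 0, 0, 0, 0], "finger_gap":[0.05, 0.05, 0.05, 0.05, 0.05, 0.05, 0.05, 0.05]}' > m.json && python3 steer.py m.json|tail -2
for i in 1 2 3; do echo '{"tx":[0, 0], "ty":[0, 0], "tz":[0, 0], "yaw":[0, 0], "finger_gap":[0.05, 0.05]}' > m.json && python3 steer.py m.json >/dev/null; python3 go.py .6597 -.0015 .1; done
python3 -c "
from h import *
cv2.imwrite('pics/s4.png',cv2.resize(cam('scene')['color'][150:300,180:400],None,fx=3,fy=3,interpolation=cv2.INTER_CUBIC))"
```

```text
grip_width: 0.0649
grasp_force: 15.0
grip_width: 0.0647
grasp_force: 15.0
shift [-0.0004 -0.0005  0.0446] turn to 180: 0.02 pos [ 0.6592 -0.001   0.1446] rot [ 1.7996e+02  1.2000e-01 -1.7998e+02] w 0.0647 F [ 0.1 -0.4 -0.4]
shift [-0.0007 -0.0003  0.0438] turn to 180: 0.0 pos [ 0.6589 -0.0013  0.1438] rot [ 1.7998e+02  6.0000e-02 -1.8000e+02] w 0.0648 F [ 0.1  0.2 -0.7]
shift [-0.001  -0.0002  0.0432] turn to 180: 360.0 pos [ 0.6587 -0.0014  0.1432] rot [1.7999e+02 1.0000e-02 1.8000e+02] w 0.0648 F [ 0.2  0.6 -1.4]
```

View pics/s4.png

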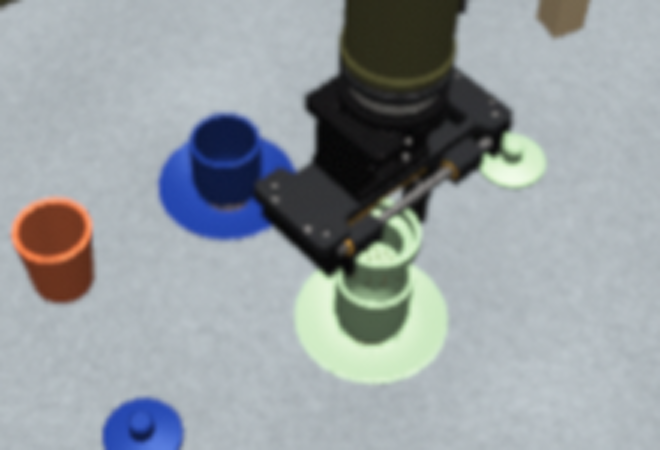

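The strainer hangs centred just above the cup mouth, basket near (380,265) and rim near (373,290). Lowering it.

```bash
echo '{"tx":[-0.0007, -0.0007, -0.0007, -0.0007, -0.0007, -0.0007, -0.0007], "ty":[0, 0, 0, 0, 0, 0, 0], "tz":[0.004, 0.009, 0.014, 0.019, 0.022, 0.022, 0.022], "yaw":[0, 0, 0, 0, 0, 0, 0], "finger_gap":[0.05, 0.05, 0.05, 0.05, 0.05, 0.05, 0.05]}' > m.json && python3 steer.py m.json|tail -3;python3 go.py .6597 -.0015 .1
echo '{"tx":[0, 0, 0, 0, 0, 0, 0, 0], "ty":[0, 0, 0, 0, 0, 0, 0, 0], "tz":[0.004, 0.008, 0.012, 0.014, 0.0155, 0.016, 0.016, 0.016], "yaw":[0, 0, 0, 0, 0, 0, 0, 0], "finger_gap":[0.05, 0.05, 0.05, 0.05, 0.05, 0.05, 0.05, 0.05]}' > m.json && python3 steer.py m.json|tail -3;python3 go.py .6597 -.0015 .1
```

```text
force: [-1.0, 0.0, -0.7]
grip_width: 0.0649
grasp_force: 15.0
shift [-0.0005 -0.0002  0.0207] turn to 180: 360.0 pos [ 0.6592 -0.0013  0.1207] rot [-1.8e+02 -3.0e-02  1.8e+02] w 0.0649 F [-1.   0.  -0.7]
force: [-0.3, -0.8, -1.0]
grip_width: 0.0651
grasp_force: 15.0
shift [-0.0003 -0.0002  0.0052] turn to 180: 0.0 pos [ 0.6594 -0.0013  0.1052] rot [ 1.8e+02  2.0e-02 -1.8e+02] w 0.0651 F [-0.3 -0.8 -1. ]
```

```bash
echo '{"tx":[0, 0, 0, 0, 0, 0], "ty":[0, 0, 0, 0, 0, 0], "tz":[0.001, 0.002, 0.003, 0.004, 0.004, 0.004], "yaw":[0, 0, 0, 0, 0, 0], "finger_gap":[0.05, 0.05, 0.05, 0.05, 0.05, 0.05]}' > m.json && python3 steer.py m.json|tail -3;python3 go.py .6597 -.0015 .1
echo '{"tx":[0, 0, 0, 0], "ty":[0, 0, 0, 0], "tz":[0.0005, 0.001, 0.0015, 0.0015], "yaw":[0, 0, 0, 0], "finger_gap":[0.05, 0.05, 0.05, 0.05]}' > m.json && python3 steer.py m.json|tail -3;python3 go.py .6597 -.0015 .1
```

```text
force: [-1.0, 0.3, -1.1]
grip_width: 0.065
grasp_force: 15.0
shift [-0.0004 -0.0002  0.001 ] turn to 180: 360.0 pos [ 0.6593 -0.0013  0.101 ] rot [180.  -0. 180.] w 0.065 F [-1.   0.3 -1.1]
force: [-1.5, 0.8, 2.5]
grip_width: 0.0651
grasp_force: 15.0
shift [-0.0002 -0.0002  0.0001] turn to 180: 0.0 pos [ 0.6595 -0.0013  0.1001] rot [ 1.7998e+02  3.0000e-02 -1.8000e+02] w 0.0651 F [-1.5  0.8  2.5]
```

```bash
echo '{"tx":[0, 0, 0, 0, 0, 0, 0], "ty":[0, 0, 0, 0, 0, 0, 0], "tz":[0.0005, 0.0005, 0, 0, 0, 0, 0], "yaw":[0, 0, 0, 0, 0, 0, 0], "finger_gap":[0.066, 0.068, 0.072, 0.078, 0.087, 0.087, 0.087]}' > m.json && python3 steer.py m.json|tail -3
echo '{"tx":[0, 0, 0, 0.002, 0.007, 0.0144, 0.0218, 0.029], "ty":[0, 0, 0, 0.01, 0.035, 0.073, 0.11, 0.147], "tz":[-0.01, -0.03, -0.05, -0.06, -0.06, -0.06, -0.06, -0.06], "yaw":[0, 0, 0, 0, 0, 0, 0, 0], "finger_gap":[0.087, 0.087, 0.087, 0.087, 0.087, 0.087, 0.087, 0.087]}' > m.json && python3 steer.py m.json|tail -3
echo '{"tx":[0.0074, 0.0148, 0.0155, 0.0155, 0.0155, 0.0155, 0.0155, 0.0155], "ty":[0.037, 0.074, 0.0779, 0.0779, 0.0779, 0.0779, 0.0779, 0.0779], "tz":[0, 0, 0, 0, 0.03, 0.06, 0.06, 0.06], "yaw":[0, 0, 0, 0, 0, 0, 0, 0], "finger_gap":[0.087, 0.087, 0.06, 0.06, 0.06, 0.06, 0.06, 0.06]}' > m.json && python3 steer.py m.json|tail -3
echo '{"tx":[0, 0, 0, 0], "ty":[0, 0, 0, 0], "tz":[0, 0, 0, 0], "yaw":[0, 0, 0, 0], "finger_gap":[0.06, 0.06, 0.06, 0.06]}' > m.json && python3 steer.py m.json>/dev/null;python3 go.py .615 .2236 .031
python3 - <<'E'
from h import *
np.set_printoptions(precision=4,suppress=True)
for n in("top","scene"):
    c=cam(n); print(n,rim(c,(.66,-.0012),.095,.024,.032),rim(c,(.4675,-.0022),.081,.022,.031))
    if n=="scene": cv2.imwrite('pics/s5.png',cv2.resize(c['color'][150:300,180:400],None,fx=3,fy=3,interpolation=cv2.INTER_CUBIC))
E
```

```text
force: [0.5, 0.2, -0.3]
grip_width: 0.0853
grasp_force: 0.0
force: [0.9, -0.3, -0.5]
grip_width: 0.087
grasp_force: 0.0
force: [0.0, -0.6, 0.4]
grip_width: 0.0618
grasp_force: 0.0
shift [ 0.0009 -0.0002  0.0701] turn to 180: 359.99 pos [0.6157 0.2237 0.1011] rot [1.7993e+02 1.2000e-01 1.7999e+02] w 0.0602 F [-1.  -0.4  0.2]
top (array([ 0.6596, -0.0021,  0.0288]), np.float64(0.0003943477592575975)) (array([ 0.4679, -0.0029,  0.0283]), np.float64(0.0002947526157651998))
scene (array([0.6567, 0.0012, 0.0256]), np.float64(0.001310336809929702)) (array([ 0.4653, -0.0008,  0.0279]), np.float64(0.000672814704747754))
```

View pics/s5.png

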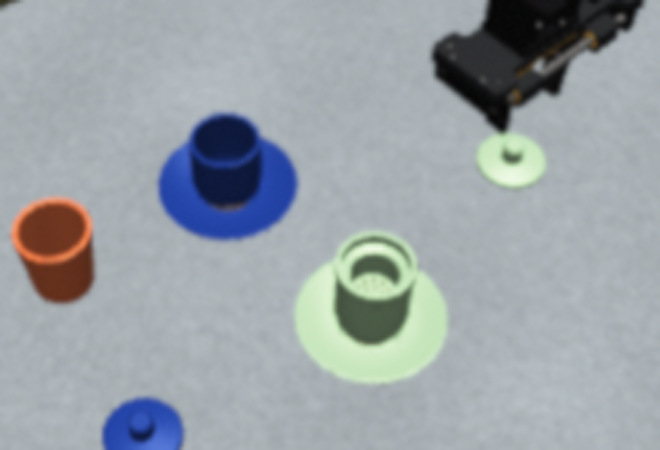

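The strainer is seated level at (376,260), its ring agreeing with the cup axis within 1 mm. Now the celadon lid.

```bash
echo '{"tx":[0.0005, 0.0005, 0.0005, 0.0005, 0.0005, 0.0005, 0.0005, 0.0005], "ty":[0, 0, 0, 0, 0, 0, 0, 0], "tz":[0.02, 0.04, 0.055, 0.065, 0.068, 0.068, 0.068, 0.068], "yaw":[0, 0, 0, 0, 0, 0, 0, 0], "finger_gap":[0.06, 0.06, 0.06, 0.06, 0.06, 0.06, 0.06, 0.06]}' > m.json && python3 steer.py m.json |tail -3; echo '{"tx":[0, 0, 0, 0], "ty":[0, 0, 0, 0], "tz":[0, 0, 0, 0], "yaw":[0, 0, 0, 0], "finger_gap":[0.06, 0.06, 0.06, 0.06]}' > m.json && python3 steer.py m.json>/dev/null; python3 go.py .615 .2236 .032
```

```text
force: [-0.1, 0.2, -0.0]
grip_width: 0.0602
grasp_force: 0.0
shift [-0.0005 -0.0001 -0.0001] turn to 180: 0.0 pos [0.6145 0.2237 0.0319] rot [ 1.7998e+02  3.0000e-02 -1.8000e+02] w 0.0598 F [-0.  -0.3 -0.5]
```

```bash
echo '{"tx":[0, 0, 0, 0, 0, 0, 0, 0], "ty":[0, 0, 0, 0, 0, 0, 0, 0], "tz":[0, 0, 0, 0, 0, 0, 0, 0], "yaw":[0, 0, 0, 0, 0, 0, 0, 0], "finger_gap":[0.05, 0.04, 0.032, 0.026, 0.022, 0.015, 0.008, 0.008]}' > m.json && python3 steer.py m.json 12|tail -2;echo '{"tx":[0, 0, 0], "ty":[0, 0, 0], "tz":[0, 0, 0], "yaw":[0, 0, 0], "finger_gap":[0.008, 0.008, 0.008]}' > m.json && python3 steer.py m.json|tail -2;python3 go.py .615 .2236 .032
echo '{"tx":[0, 0, 0, 0, 0, 0, 0, 0], "ty":[0, 0, 0, 0, 0, 0, 0, 0], "tz":[-0.01, -0.03, -0.055, -0.08, -0.105, -0.13, -0.145, -0.145], "yaw":[0, 0, 0, 0, 0, 0, 0, 0], "finger_gap":[0.008, 0.008, 0.008, 0.008, 0.008, 0.008, 0.008, 0.008]}' > m.json && python3 steer.py m.json |tail -2;python3 go.py .6595 -.0015 .17
```

```text
grip_width: 0.0194
grasp_force: 12.0
grip_width: 0.0192
grasp_force: 12.0
shift [-0.0007 -0.0001 -0.0004] turn to 180: 0.01 pos [0.6143 0.2237 0.0316] rot [ 1.7999e+02  1.0000e-02 -1.7999e+02] w 0.0192 F [0.4 1.2 0. ]
grip_width: 0.0197
grasp_force: 12.0
shift [-0.0429 -0.2252  0.011 ] turn to 180: 359.97 pos [0.6166 0.2237 0.1814] rot [179.82   0.38 179.97] w 0.0197 F [ 0.1  0.7 -0.1]
```

```bash
echo '{"tx":[-0.002, -0.0092, -0.0166, -0.024, -0.0314, -0.0388, -0.043, -0.0447], "ty":[-0.012, -0.046, -0.083, -0.12, -0.157, -0.194, -0.216, -0.2254], "tz":[0, 0, 0, 0, 0, 0, 0, 0], "yaw":[0, 0, 0, 0, 0, 0, 0, 0], "finger_gap":[0.008, 0.008, 0.008, 0.008, 0.008, 0.008, 0.008, 0.008]}' > m.json && python3 steer.py m.json|tail -2
echo '{"tx":[0, 0, 0, 0, 0, 0, 0, 0], "ty":[0, 0, 0, 0, 0, 0, 0, 0], "tz":[0, 0, 0.015, 0.03, 0.04, 0.04, 0.04, 0.04], "yaw":[0, 0, 0, 0, 0, 0, 0, 0], "finger_gap":[0.008, 0.008, 0.008, 0.008, 0.008, 0.008, 0.008, 0.008]}' > m.json && python3 steer.py m.json|tail -2
for i in 1 2 3; do echo '{"tx":[0, 0], "ty":[0, 0], "tz":[0, 0], "yaw":[0, 0], "finger_gap":[0.008, 0.008]}' > m.json && python3 steer.py m.json >/dev/null; python3 go.py .659 -.0017 .122; done
```

```text
grip_width: 0.0194
grasp_force: 12.0
grip_width: 0.0189
grasp_force: 12.0
shift [0.0006 0.     0.0155] turn to 180: 0.01 pos [ 0.6596 -0.0017  0.1375] rot [ 1.7999e+02  9.0000e-02 -1.7999e+02] w 0.0193 F [-0.4 -0.5 -1. ]
shift [0.0003 0.0002 0.015 ] turn to 180: 360.0 pos [ 0.6593 -0.0019  0.137 ] rot [1.7999e+02 4.0000e-02 1.8000e+02] w 0.0194 F [-0.5 -0.2 -0.8]
shift [0.0001 0.0002 0.0147] turn to 180: 359.99 pos [ 0.6591 -0.0019  0.1367] rot [1.7999e+02 1.0000e-02 1.7999e+02] w 0.0193 F [ 0.8 -0.3 -0.8]
```

```bash
echo '{"tx":[0, 0, 0, 0, 0, 0, 0], "ty":[0, 0, 0, 0, 0, 0, 0], "tz":[0.003, 0.006, 0.009, 0.011, 0.012, 0.012, 0.012], "yaw":[0, 0, 0, 0, 0, 0, 0], "finger_gap":[0.008, 0.008, 0.008, 0.008, 0.008, 0.008, 0.008]}' > m.json && python3 steer.py m.json|tail -3;python3 go.py .659 -.0017 .122
echo '{"tx":[0, 0, 0, 0, 0], "ty":[0, 0, 0, 0, 0], "tz":[0.001, 0.002, 0.0025, 0.0025, 0.0025], "yaw":[0, 0, 0, 0, 0], "finger_gap":[0.008, 0.008, 0.008, 0.008, 0.008]}' > m.json && python3 steer.py m.json|tail -3;python3 go.py .659 -.0017 .122
```

```text
force: [-0.4, 0.7, 0.2]
grip_width: 0.0194
grasp_force: 12.0
shift [0.     0.0001 0.0025] turn to 180: 0.0 pos [ 0.659  -0.0018  0.1245] rot [-180.   -0. -180.] w 0.0194 F [-0.4  0.7  0.2]
force: [-0.2, -0.7, -1.0]
grip_width: 0.0189
grasp_force: 12.0
shift [0.0001 0.0001 0.0001] turn to 180: 0.0 pos [ 0.6591 -0.0018  0.1221] rot [ 180.    0. -180.] w 0.0189 F [-0.2 -0.7 -1. ]
```

```bash
echo '{"tx":[0, 0, 0, 0], "ty":[0, 0, 0, 0], "tz":[0.0005, 0.001, 0.001, 0.001], "yaw":[0, 0, 0, 0], "finger_gap":[0.008, 0.008, 0.008, 0.008]}' > m.json && python3 steer.py m.json|tail -3;python3 go.py .659 -.0017 .122
```

```text
force: [-0.3, -0.5, 2.5]
grip_width: 0.0195
grasp_force: 12.0
shift [ 0.0002  0.0001 -0.0005] turn to 180: 0.0 pos [ 0.6592 -0.0018  0.1215] rot [ 1.7999e+02  3.0000e-02 -1.8000e+02] w 0.0195 F [-0.3 -0.5  2.5]
```

```bash
echo '{"tx":[0, 0, 0, 0, 0, 0, 0], "ty":[0, 0, 0, 0, 0, 0, 0], "tz":[0, 0, 0, 0, 0, 0, 0], "yaw":[0, 0, 0, 0, 0, 0, 0], "finger_gap":[0.021, 0.023, 0.027, 0.035, 0.045, 0.06, 0.06]}' > m.json && python3 steer.py m.json|tail -3
echo '{"tx":[0, 0, 0, 0.002, 0.008, 0.0152, 0.0224, 0.03], "ty":[0, 0, 0, -0.01, -0.04, -0.076, -0.112, -0.148], "tz":[-0.01, -0.03, -0.05, -0.05, -0.05, -0.05, -0.05, -0.05], "yaw":[0, 0, 0, 0, 0, 0, 0, 0], "finger_gap":[0.06, 0.06, 0.06, 0.06, 0.06, 0.06, 0.06, 0.06]}' > m.json && python3 steer.py m.json|tail -3
echo '{"tx":[0.0072, 0.012, 0.012, 0.012, 0.012, 0.012, 0.012, 0.012], "ty":[-0.037, -0.0627, -0.0627, -0.0627, -0.0627, -0.0627, -0.0627, -0.0627], "tz":[0, 0, 0, 0.035, 0.07, 0.07, 0.07, 0.07], "yaw":[0, 0, 0, 0, 0, 0, 0, 0], "finger_gap":[0.06, 0.06, 0.06, 0.06, 0.06, 0.06, 0.06, 0.06]}' > m.json && python3 steer.py m.json|tail -3
echo '{"tx":[0, 0, 0, 0], "ty":[0, 0, 0, 0], "tz":[0, 0, 0, 0], "yaw":[0, 0, 0, 0], "finger_gap":[0.06, 0.06, 0.06, 0.06]}' > m.json && python3 steer.py m.json>/dev/null;python3 go.py .6172 -.2125 .032
python3 - <<'E'
from h import *
np.set_printoptions(precision=4,suppress=True)
OBJ["lid_cel"]=("green",(.66,0),.102,.033)
c=cam('top'); a=c['color'][100:240,200:360]
c=cam('scene'); b=c['color'][180:320,180:340]
cv2.imwrite('pics/m6.png',cv2.resize(np.hstack([a,b]),None,fx=2.4,fy=2.4,interpolation=cv2.INTER_CUBIC))
E
```

```text
force: [-0.0, 0.4, -0.2]
grip_width: 0.0458
grasp_force: 0.0
force: [0.7, 0.7, -0.1]
grip_width: 0.0601
grasp_force: 0.0
force: [1.0, 0.1, 0.3]
grip_width: 0.06
grasp_force: 0.0
shift [0.0005 0.0001 0.0702] turn to 180: 0.01 pos [ 0.6176 -0.2126  0.1022] rot [-1.7999e+02  1.0000e-01 -1.7999e+02] w 0.0598 F [-0.1 -0.  -0.3]
```

View pics/m6.png

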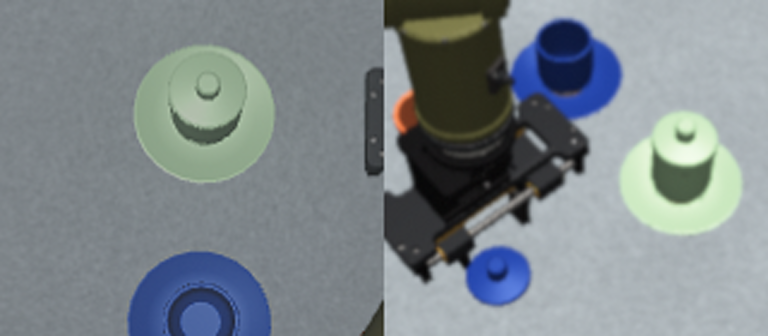

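The celadon set is complete and level, lid at (207,90) in the top half and (683,140) in the scene half. The gripper is above the blue lid at (497,275).

```bash
echo '{"tx":[0, 0, 0, 0, 0, 0, 0, 0], "ty":[0, 0, 0, 0, 0, 0, 0, 0], "tz":[0.02, 0.04, 0.055, 0.065, 0.069, 0.069, 0.069, 0.069], "yaw":[0, 0, 0, 0, 0, 0, 0, 0], "finger_gap":[0.06, 0.06, 0.06, 0.06, 0.06, 0.06, 0.06, 0.06]}' > m.json && python3 steer.py m.json |tail -3; echo '{"tx":[0, 0, 0, 0], "ty":[0, 0, 0, 0], "tz":[0, 0, 0, 0], "yaw":[0, 0, 0, 0], "finger_gap":[0.06, 0.06, 0.06, 0.06]}' > m.json && python3 steer.py m.json>/dev/null; python3 go.py .6172 -.2125 .032
echo '{"tx":[0, 0, 0, 0, 0, 0, 0, 0], "ty":[0, 0, 0, 0, 0, 0, 0, 0], "tz":[0, 0, 0, 0, 0, 0, 0, 0], "yaw":[0, 0, 0, 0, 0, 0, 0, 0], "finger_gap":[0.05, 0.04, 0.032, 0.026, 0.022, 0.015, 0.008, 0.008]}' > m.json && python3 steer.py m.json 12|tail -2;echo '{"tx":[0, 0, 0], "ty":[0, 0, 0], "tz":[0, 0, 0], "yaw":[0, 0, 0], "finger_gap":[0.008, 0.008, 0.008]}' > m.json && python3 steer.py m.json|tail -2;python3 go.py .6172 -.2125 .032
```

```text
force: [0.3, 0.8, -0.6]
grip_width: 0.0599
grasp_force: 0.0
shift [0.     0.     0.0004] turn to 180: 0.01 pos [ 0.6172 -0.2125  0.0324] rot [ 1.8000e+02  3.0000e-02 -1.7999e+02] w 0.0603 F [-0.9 -0.3  0.4]
grip_width: 0.0192
grasp_force: 12.0
grip_width: 0.0191
grasp_force: 12.0
shift [-0.0001 -0.0001  0.    ] turn to 180: 0.0 pos [ 0.6171 -0.2124  0.032 ] rot [ 179.99    0.   -180.  ] w 0.0191 F [-0.3  0.3  0.3]
```

```bash
echo '{"tx":[0, 0, 0, 0, 0, 0, 0, 0], "ty":[0, 0, 0, 0, 0, 0, 0, 0], "tz":[-0.01, -0.03, -0.055, -0.08, -0.105, -0.12, -0.125, -0.125], "yaw":[0, 0, 0, 0, 0, 0, 0, 0], "finger_gap":[0.008, 0.008, 0.008, 0.008, 0.008, 0.008, 0.008, 0.008]}' > m.json && python3 steer.py m.json |tail -2
echo '{"tx":[0.008, 0.028, 0.05, 0.072, 0.094, 0.116, 0.138, 0.1492], "ty":[0.0112, 0.0394, 0.0703, 0.1012, 0.1322, 0.1631, 0.194, 0.2098], "tz":[0, 0, 0, 0, 0, 0, 0, 0], "yaw":[0, 0, 0, 0, 0, 0, 0, 0], "finger_gap":[0.008, 0.008, 0.008, 0.008, 0.008, 0.008, 0.008, 0.008]}' > m.json && python3 steer.py m.json|tail -2
echo '{"tx":[0, 0, 0, 0, 0, 0, 0, 0], "ty":[0, 0, 0, 0, 0, 0, 0, 0], "tz":[0, 0, 0.015, 0.03, 0.035, 0.035, 0.035, 0.035], "yaw":[0, 0, 0, 0, 0, 0, 0, 0], "finger_gap":[0.008, 0.008, 0.008, 0.008, 0.008, 0.008, 0.008, 0.008]}' > m.json && python3 steer.py m.json|tail -2
for i in 1 2 3; do echo '{"tx":[0, 0], "ty":[0, 0], "tz":[0, 0], "yaw":[0, 0], "finger_gap":[0.008, 0.008]}' > m.json && python3 steer.py m.json >/dev/null; python3 go.py .4679 -.0026 .108; done
```

```text
grip_width: 0.0194
grasp_force: 12.0
grip_width: 0.0194
grasp_force: 12.0
grip_width: 0.0196
grasp_force: 12.0
shift [0.0005 0.0002 0.0146] turn to 180: 359.99 pos [ 0.4684 -0.0028  0.1226] rot [1.7998e+02 7.0000e-02 1.7999e+02] w 0.0194 F [ 0.2 -0.1 -1.6]
shift [0.0001 0.0001 0.0143] turn to 180: 0.01 pos [ 0.468  -0.0027  0.1223] rot [ 1.7998e+02  3.0000e-02 -1.7999e+02] w 0.0194 F [ 1.2  0.5 -0.5]
shift [-0.      0.      0.0142] turn to 180: 0.01 pos [ 0.4679 -0.0026  0.1222] rot [ 1.7999e+02  1.0000e-02 -1.7999e+02] w 0.0196 F [ 0.3  0.6 -0.9]
```

```bash
echo '{"tx":[0, 0, 0, 0, 0, 0, 0], "ty":[0, 0, 0, 0, 0, 0, 0], "tz":[0.003, 0.006, 0.009, 0.011, 0.0115, 0.0115, 0.0115], "yaw":[0, 0, 0, 0, 0, 0, 0], "finger_gap":[0.008, 0.008, 0.008, 0.008, 0.008, 0.008, 0.008]}' > m.json && python3 steer.py m.json|tail -3;python3 go.py .4679 -.0026 .108
echo '{"tx":[0, 0, 0, 0, 0], "ty":[0, 0, 0, 0, 0], "tz":[0.001, 0.002, 0.0025, 0.0025, 0.0025], "yaw":[0, 0, 0, 0, 0], "finger_gap":[0.008, 0.008, 0.008, 0.008, 0.008]}' > m.json && python3 steer.py m.json|tail -3;python3 go.py .4679 -.0026 .108
echo '{"tx":[0, 0, 0, 0], "ty":[0, 0, 0, 0], "tz":[0.0005, 0.001, 0.001, 0.001], "yaw":[0, 0, 0, 0], "finger_gap":[0.008, 0.008, 0.008, 0.008]}' > m.json && python3 steer.py m.json|tail -3;python3 go.py .4679 -.0026 .108
```

```text
force: [-0.2, -0.3, -1.0]
grip_width: 0.0193
grasp_force: 12.0
shift [-0.      0.0002  0.0025] turn to 180: 360.0 pos [ 0.4679 -0.0028  0.1105] rot [-180.    0.  180.] w 0.0193 F [-0.2 -0.3 -1. ]
force: [0.4, 0.4, -0.9]
grip_width: 0.0192
grasp_force: 12.0
shift [-0.0001  0.0001  0.0001] turn to 180: 0.0 pos [ 0.4678 -0.0027  0.1081] rot [ 180.    0. -180.] w 0.0192 F [ 0.4  0.4 -0.9]
force: [-2.0, -0.4, 5.7]
grip_width: 0.0197
grasp_force: 12.0
shift [ 0.0005  0.0001 -0.0001] turn to 180: 360.0 pos [ 0.4684 -0.0027  0.1079] rot [1.7997e+02 4.0000e-02 1.8000e+02] w 0.0197 F [-2.  -0.4  5.7]
```

The blue lid touched down at the expected height, so I'm releasing it and backing off to check.

```bash
echo '{"tx":[0, 0, 0, 0, 0, 0, 0], "ty":[0, 0, 0, 0, 0, 0, 0], "tz":[-0.0007, -0.0007, -0.0007, -0.0007, -0.0007, -0.0007, -0.0007], "yaw":[0, 0, 0, 0, 0, 0, 0], "finger_gap":[0.021, 0.023, 0.027, 0.035, 0.045, 0.06, 0.06]}' > m.json && python3 steer.py m.json|tail -3
echo '{"tx":[0, 0, 0, 0, 0, 0, 0, 0], "ty":[0, 0, 0, 0, 0.02, 0.055, 0.092, 0.13], "tz":[-0.01, -0.03, -0.06, -0.09, -0.12, -0.12, -0.12, -0.12], "yaw":[0, 0, 0, 0, 0, 0, 0, 0], "finger_gap":[0.06, 0.06, 0.06, 0.06, 0.06, 0.06, 0.06, 0.06]}' > m.json && python3 steer.py m.json|tail -3
echo '{"tx":[0, 0, 0, 0, 0, 0, 0], "ty":[0.037, 0.074, 0.11, 0.14, 0.15, 0.15, 0.15], "tz":[0, 0, 0, 0, 0, 0, 0], "yaw":[0, 0, 0, 0, 0, 0, 0], "finger_gap":[0.06, 0.06, 0.06, 0.06, 0.06, 0.06, 0.06]}' > m.json && python3 steer.py m.json
python3 - <<'E'
from h import *
np.set_printoptions(precision=4,suppress=True)
c=cam('top'); a=c['color'][100:300,200:360]
c2=cam('scene'); b=c2['color'][150:350,180:340]
cv2.imwrite('pics/m7.png',cv2.resize(np.hstack([a,b]),None,fx=2.4,fy=2.4,interpolation=cv2.INTER_CUBIC))
find(["tumbler","saucer_cel","saucer_cob"],c,c2)
E
```

```text
force: [0.9, -0.5, -0.1]
grip_width: 0.0457
grasp_force: 0.0
force: [1.0, 0.3, -0.0]
grip_width: 0.0599
grasp_force: 0.0
time_s: 42.67
tool_pos: [0.468, 0.2764, 0.2281]
tool_rot: [-179.9, 0.0, -180.0]
force: [0.9, -0.2, 0.0]
grip_width: 0.0597
grasp_force: 0.0
tumbler top [ 0.4459 -0.1729] rms/r 0.6 34.0 scene [ 0.4442 -0.172 ] rms/r 0.9 33.8 tri [ 0.4458 -0.1726  0.0771] gap 0.2
saucer_cel top [ 0.6612 -0.0012] rms/r 0.7 65.4 scene [0.6424 0.016 ] rms/r 8.2 51.8 tri [0.6549 0.0001 0.0466] gap 2.6
saucer_cob top [ 0.468  -0.0023] rms/r 0.7 65.4 scene [0.448  0.0116] rms/r 8.2 51.2 tri [ 0.4674 -0.0023  0.0457] gap 0.6
```

View pics/m7.png

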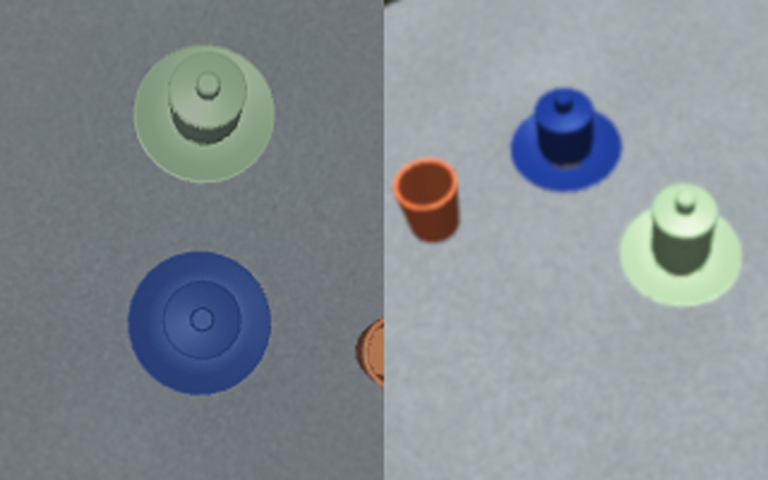

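Both sets are stacked, level and concentric: the celadon lid at (207,88) and blue lid at (202,320) in the top half, (684,210) and (564,110) in the scene half. The tumbler hasn't moved. Handing in.

```bash
python3 -c "
from cell import env, optics, order, status
print(order.sign_off())"
```

```text
the job is handed in; nothing more can be done
None
```

Both tea sets are assembled and handed in at about 43 s of robot time: the last pictures show every piece seated and level and the tumbler unmoved; I didn't re-measure the jar and prop, though no move passed near them, and the sign-off gave no verdict.

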